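# Unload the prism clamping fixture into the specimen chest

## Task

Swing the counterweighted lid of the grey specimen chest up past its balance point so that it stays open by itself, then flip all three toggle clamps of the fixture over to released and put every mortar prism (those in the fixture and the loose one on the bench) into the chest. When all are in, swing the lid shut again; leave the three clamps released for the next batch, and do not tip over any of the bottles or the flask.

Things in the scene. Friction and masses are not known exactly. Their poses are not given: they have to be found in the camera images.
- fixture: Fixed clamping fixture: aluminium plate, x -48 to +112 mm, 270 mm along y, 12 mm thick, with three nests, some empty. Origin on the worktop under the middle nest; x points from the nests to the clamp pivots (away from the robot at yaw 0), z up. Nest centres: x = 0, y = -95, 0, +95 mm; rib tops 19 mm up. Handle pivots: x = 84, z = 27 mm. A 68 mm hold-down arm lies over each nest's prism while clamped.
- chest: Fixed grey specimen chest, open-topped under its lid, 182 (x) x 285 (y) x 72 mm high, walls and floor 6 mm thick. Origin on the worktop under its centre; x points to the hinge side (away from the robot at yaw 0), z up.
- lid (a joint): Lid angle, rad: 0 shut, 1.80 fully open on its stop (leaning 0.2 back). Hinged along the chest's far upper edge, steel counterweight roll 57 mm above the hinge. Balance at about 0.88: let go below it the lid falls shut, above it falls open and stays; damped. Moment under 0.35 N m (2 N at the grip bar).
- lid_bar (a point): Middle of the lid's grip bar: round steel bar 12 mm thick, 124 mm long along the chest's y, carried by two arms 110 mm apart, 38 mm clear in front of the lid's front edge (so a finger fits between), 232 mm from the hinge axis. Can be pinched from above with fingers in front of and behind it, and turns in the pinch.
- lid_hinge (a point): Middle of the lid's hinge axis (the axis runs along the chest's y); does not move with the lid.
- clamp0 (a joint): Handle angle of the toggle clamp at nest y = -95 mm, rad: 0 = clamped (also over an empty nest), handle leaning 0.25 rad from upright towards the nest; 0.91 = released, handle 0.66 rad past upright, away from the nest, hold-down arm swung up clear. Over centre at 0.06: beyond it a spring throws it right open. About 3 N at the grip; lifting arm or prism cannot open it.
- clamp0_tip (a point): Tip of the handle of clamp 0: round black rubber grip 16 mm thick, from 62 to 155 mm from the handle's pivot (27 mm above the worktop); moves with the handle.
- clamp1 (a joint): Handle angle of the toggle clamp at nest y = 0 mm, rad: 0 = clamped (also over an empty nest), handle leaning 0.25 rad from upright towards the nest; 0.91 = released, handle 0.66 rad past upright, away from the nest, hold-down arm swung up clear. Over centre at 0.06: beyond it a spring throws it right open. About 3 N at the grip; lifting arm or prism cannot open it.
- clamp1_tip (a point): Tip of the handle of clamp 1: round black rubber grip 16 mm thick, from 62 to 155 mm from the handle's pivot (27 mm above the worktop); moves with the handle.
- clamp2 (a joint): Handle angle of the toggle clamp at nest y = 95 mm, rad: 0 = clamped (also over an empty nest), handle leaning 0.25 rad from upright towards the nest; 0.91 = released, handle 0.66 rad past upright, away from the nest, hold-down arm swung up clear. Over centre at 0.06: beyond it a spring throws it right open. About 3 N at the grip; lifting arm or prism cannot open it.
- clamp2_tip (a point): Tip of the handle of clamp 2: round black rubber grip 16 mm thick, from 62 to 155 mm from the handle's pivot (27 mm above the worktop); moves with the handle.
- prism0_center (a point): Centre of a mortar prism that is, if present, clamped in the fixture's nest at y = -95 mm, a grey mortar block 58 (its x) x 42 (its y) x 46 mm (its z), 0.25 kg, steel gauge studs 2 mm proud on the two x ends; axes along its edges.
- prism1_center (a point): Centre of a mortar prism that is, if present, clamped in the fixture's nest at y = 0 mm, a grey mortar block 58 (its x) x 42 (its y) x 46 mm (its z), 0.25 kg, steel gauge studs 2 mm proud on the two x ends; axes along its edges.
- prism2_center (a point): Centre of a mortar prism that is, if present, clamped in the fixture's nest at y = 95 mm, a grey mortar block 58 (its x) x 42 (its y) x 46 mm (its z), 0.25 kg, steel gauge studs 2 mm proud on the two x ends; axes along its edges.
- prism3_center (a point): Centre of the mortar prism that lies loose on the worktop, a grey mortar block 58 (its x) x 42 (its y) x 46 mm (its z), 0.25 kg, steel gauge studs 2 mm proud on the two x ends; axes along its edges.
- bottle_a: Glass-stoppered bottle, 59 mm across, 140 mm high, a bystander at the right; origin at the centre of its underside, z up along its axis.
- bottle_b: A second such bottle, a bystander at the right; origin at the centre of its underside, z up along its axis.
- flask: Conical flask with a red stopper, 75 mm across, 114 mm high, a bystander behind the fixture; origin at the centre of its underside, z up along its axis.
- wash_bottle: Wash bottle, 66 x 100 mm, 185 mm high, a bystander at the right; origin at the centre of its underside, z up along its axis.
Mind the look-alikes: they are no part of the job. Leave any purple look-alike of the part that bears prism1_center alone. What is shaped like the part that bears prism2_center but purple is not meant.

How it is judged (in metres and radians):
On the way, in this order (a step that is already met when the one before it is completed fails the run):
1. the lid rests open by itself, untouched (value of joint lid above 1.6 rad and contact force between the fingers and lid below 0.3 N), for 0.3 s.
2. all three clamps are released and every prism is in the chest, the lid still open (value of joint each of clamp0, clamp1, clamp2 above 0.75 rad and x of prism0_center in the frame of chest between -0.085 and 0.085 m and y of prism0_center in the frame of chest between -0.136 and 0.136 m and z of prism0_center in the frame of chest between 0.015 and 0.06 m and x of prism1_center in the frame of chest between -0.085 and 0.085 m and y of prism1_center in the frame of chest between -0.136 and 0.136 m and z of prism1_center in the frame of chest between 0.015 and 0.06 m and x of prism2_center in the frame of chest between -0.085 and 0.085 m and y of prism2_center in the frame of chest between -0.136 and 0.136 m and z of prism2_center in the frame of chest between 0.015 and 0.06 m and x of prism3_center in the frame of chest between -0.085 and 0.085 m and y of prism3_center in the frame of chest between -0.136 and 0.136 m and z of prism3_center in the frame of chest between 0.015 and 0.06 m and value of joint lid above 1.2 rad), for 0.2 s.
3. the lid is shut (value of joint lid below 0.06 rad), for 0.2 s.
At the end, for the whole second after the job is handed in: Every prism present lies inside the chest (its centre within the walls and under 60 mm above the worktop), the lid is shut (under 0.06 rad) and at rest, and all three clamps are released (handles beyond 0.75 rad) (value of joint each of clamp0, clamp1, clamp2 above 0.75 rad and x of prism0_center in the frame of chest between -0.085 and 0.085 m and y of prism0_center in the frame of chest between -0.136 and 0.136 m and z of prism0_center in the frame of chest between 0.015 and 0.06 m and x of prism1_center in the frame of chest between -0.085 and 0.085 m and y of prism1_center in the frame of chest between -0.136 and 0.136 m and z of prism1_center in the frame of chest between 0.015 and 0.06 m and x of prism2_center in the frame of chest between -0.085 and 0.085 m and y of prism2_center in the frame of chest between -0.136 and 0.136 m and z of prism2_center in the frame of chest between 0.015 and 0.06 m and x of prism3_center in the frame of chest between -0.085 and 0.085 m and y of prism3_center in the frame of chest between -0.136 and 0.136 m and z of prism3_center in the frame of chest between 0.015 and 0.06 m and value of joint lid below 0.06 rad and velocity of joint lid below 0.05 rad/s); the robot touches nothing.
It fails at once if a bottle or the flask is tipped over (more than 0.6 rad) (angle between any of bottle_a, bottle_b, flask, wash_bottle's own z axis and vertical above 0.6 rad).
Of prism0, prism1, prism2 only 2 to 3 are there at a start; the rules pass over those that are not, and their reading is None.
At some moment in a run one of prism3 may be knocked a few centimetres aside while the robot is not near it.
Once in a run the grip may slacken for a moment while it holds something.
It also fails if it takes over 210 s, if anything falls off the work surface, if the arm or the gripper's body presses on something with over 40 N, if the wrist force passes 120 N, or if a joint passes its speed limit or range.

## Robot

A 7-joint arm with a two-finger parallel gripper is mounted at the origin on a cart in front of the work surface, level with it; the furniture and walls round the work are solid. World frame = base frame: x ahead of the robot, y to its left, z up, the work surface at z = 0. Lengths are in m, angles in degrees, forces in N, time in s.
With the tool pointing down it reaches from about 0.425 to 0.875 m from the base axis. Payload 4.7 kg.
Tool frame: the origin (TCP) lies at the very end of the fingers, on their centre line; the grasp point (between the pads) lies 19 mm behind it; z points along the fingers, y is the direction in which the jaws open and shut (so a half turn about z gives the same grasp; the last joint's range is limited). The gripper opens to 87 mm and grips with 3 to 60 N. Pads are 19 mm wide; open, the fingers measure 117 mm over their backs; the gripper's body (75 mm by 190 mm) begins 51 mm behind the grasp point.
Start: joints at [-62.905, 18.392, -4.016, 83.108, 1.295, 78.541, -3.26], TCP at [0.288, 0.583, 0.193] pointing down, gripper open.
Joint ranges: [-163.93, 163.93], [-17.29, 119.83], [-79.2, 71.16], [3.27, 140.29], [-89.18, 269.18], [5.43, 117.66], [-154.24, 154.24]. Speed limits (degrees/s): [147.25, 147.25, 180, 180, 180, 180, 180].

## Interface

Orientations are given as [roll, pitch, yaw] about the fixed x, y, z axes, in that order (R = Rz(yaw) Ry(pitch) Rx(roll)).
In Python, from cell import * gives the robot as it stands.
- The arm moves only by the tool drive_tool, never from a script. Its argument "moves" is text: rows parted by semicolons, each of 5 numbers parted by spaces: the shift along the tool's x, y, z in m, then the turn about the tool's z in degrees, then the gripper's target within -1 to 1 (fully open at 1, half-way at 0, shut at -1). In form: x y z yaw fingers; .... A call has exactly 8 rows; each row is the pose to reach, as a shift and turn from the pose commanded when the call began, along the tool's axes at that moment; what a row does not reach only later rows make up. A row lasts 1/10 s, in which the tool goes at most 50 mm and 8.59 degrees, less where a joint would pass 70% of its speed; a pose out of reach is approached as far as the arm can. A call with a gripper value outside its range is refused whole. The fingers move at their own pace and stop on an object; "grip_force" is the grip in N (left out, the last holds). Time passes only in rows, so rows that repeat a pose let the fingers close, or fill a call up. It gives the time, the measured TCP pose, the force and the opening at its end, in the units of the state.
- get_obs(): the state, without advancing time (a new reading comes with each control period).
- read_camera(name): name is "side" or "top" or "wrist"; returns (picture, depth): 420x560x3 uint8, red, green, blue; 420x560 float32, m along the optical axis (not along the pixel's ray), 0 where there is no reading.
- calibration(name): a dict with "intrinsics" (3x3 intrinsics, pixels), "cam_to_world" (4x4, takes a point from camera to world coordinates); the wrist camera has in their place "T_tool_cam" (4x4, takes a point from camera to tool coordinates, whose origin is the TCP and whose axes are the flange's). Camera axes: x right, y up, looking along -z (the intrinsics and any distortion apply to the point x, -y, -z); pixel columns grow to the right and rows downward; lengths in m; the calibration is good to about 2 mm. The wrist camera is an equidistant fisheye: a pixel r from the principal point sees the ray r / f radians off the axis. A picture is of the moment at which its call begins: read the wrist's pose just before it. calibration takes no time and is no camera call.
- sign_off(): hands the job in, once; it reports no verdict.
Trained networks look in the newest picture that a camera, given by its name, has taken for a name from the list of things; names that differ only in an ending like _2 or _b are one class to them, and where a whole thing is asked for, a point or a joint stands for the part that bears it (a point fixed in the world has none). Each returns a list of dicts, best first, with "conf" (0 to 1); they miss things now and then, are a little off and sometimes report something else, mostly with a low value. They report only what shows in the picture. A call takes as long as a camera call. They do not tell look-alikes from the thing itself.
- search_frame(camera, name): "uv" ([column, row] in pixels, amid what is visible of it).
- pinpoint(camera, name): "uv" ([column, row] in pixels: a listed point, or the origin of a listed thing).
The state is a dict: "time_s": time; "qpos": joint angles; "joint_velocities": joint speeds; "effort": joint torques, N m; "tool_pos": TCP position; "tool_rot": TCP orientation; "force": force on the tool from outside, world axes, zero at the start; "wrist_torque": the same for the moment, N m; "grip_width": finger opening in m.
Only numpy, scipy, OpenCV 4.12 (cv2) and the standard library are available. Lean on these libraries where they do the work, as an engineer would, in place of code of your own. Each camera call takes 0.05 s, during which the arm holds its last target. There are 200 camera calls.

## Working session

There is one attempt and no reset: what is moved stays moved. The work goes in short steps, Python scripts to look and compute and a tool call to move; the robot and the scene stay as the last step left them, time stands still between calls to the robot, and variables do not carry over. Pictures are saved under pics/ and viewed, about 12 in all and at most 16, crops included, and the job is handed in when it is done.

Besides the shell and the picture viewer there is one more tool, called after "Emit:" in YAML: its name, and indented under it one key for each argument. drive_tool: Moves the arm, as the interface text tells. Its arguments: {"type":"object","properties":{"moves":{"type":"string"},"grip_force":{"type":"number"}},"required":["moves"]}

```bash
ls; mkdir -p pics; cat > h.py <<'E'
from cell import *
import numpy as np, cv2
from scipy.spatial.transform import Rotation as R
def snap(name,fn=None):
    o=get_obs(); im,d=read_camera(name)
    if fn: cv2.imwrite('pics/'+fn+'.png',im[:,:,::-1]); np.save('pics/'+fn+'.npy',d)
    return o,im,d
def p2w(name,uv,d):
    c=calibration(name);K=np.array(c['intrinsics']);T=np.array(c['cam_to_world'])
    u,v=uv; x=(u-K[0,2])/K[0,0]*d; y=(v-K[1,2])/K[1,1]*d
    return (T@[x,-y,-d,1])[:3]
def cloud(name,d):
    c=calibration(name);K=np.array(c['intrinsics']);T=np.array(c['cam_to_world'])
    v,u=np.mgrid[:d.shape[0],:d.shape[1]]
    P=np.stack([(u-K[0,2])/K[0,0]*d,-(v-K[1,2])/K[1,1]*d,-d,np.ones_like(d)],-1)@T.T
    return P[...,:3]
def w2p(name,P):
    c=calibration(name);K=np.array(c['intrinsics']);T=np.linalg.inv(np.array(c['cam_to_world']))
    q=T@np.append(P,1); return K[0,0]*q[0]/-q[2]+K[0,2], K[1,1]*-q[1]/-q[2]+K[1,2]
E
python3 - <<'E'
from h import *
print(get_obs())
for n in('top','side'):
    c=calibration(n);print(n,c)
    snap(n,n+'0')
    for t in ['fixture','chest','lid_bar','lid_hinge','clamp0_tip','prism3_center','prism1_center','flask','bottle_a','wash_bottle']:
        print(t,[(np.round(r['uv']).tolist(),round(r['conf'],2)) for r in pinpoint(n,t)])
E
```

```text
pics
{'time_s': 0.0, 'qpos': array([-62.90527874,  18.4387601 ,  -4.01422117,  83.17447442,
         1.29278273,  78.53930583,  -3.2603598 ]), 'joint_velocities': array([ 0.09749152,  0.02823086,  0.0890957 , -0.00190637,  0.1291332 ,
       -0.10398936,  0.01091177]), 'effort': array([ 1.54780682e-04, -4.91289032e+01, -4.04086858e-01, -3.12533534e+01,
       -6.38471358e-02,  4.34034888e-02,  1.75777309e-04]), 'tool_pos': array([0.28764507, 0.58222255, 0.1914685 ]), 'tool_rot': array([-1.79892571e+02,  3.90727016e-03,  1.53712977e+02]), 'force': array([-0.18553436,  0.1136071 ,  0.1552675 ]), 'wrist_torque': array([ 0.02468749,  0.00396552, -0.0030209 ]), 'grip_width': 0.08714025295408576}
top {'intrinsics': array([[455.16768813,   0.        , 282.13520213],
       [  0.        , 455.16768813, 204.24750275],
       [  0.        ,   0.        ,   1.        ]]), 'cam_to_world': array([[-0.00353732,  0.98651678, -0.16362193,  0.30943179],
       [-0.99998541, -0.00415773, -0.00344944, -0.11120926],
       [-0.00408323,  0.16360734,  0.98651709,  1.40158974],
       [ 0.        ,  0.   
[... 803 characters left out ...]
904028,  0.12456558, -0.2544114 ,  0.21545443],
       [-0.28233028,  0.49341676, -0.82269649, -1.10224435],
       [ 0.02305118,  0.86082711,  0.50837518,  0.72992928],
       [ 0.        ,  0.        ,  0.        ,  1.        ]])}
fixture [([262.0, 276.0], 0.91)]
chest [([249.0, 187.0], 0.86)]
lid_bar [([209.0, 174.0], 0.86)]
lid_hinge [([278.0, 165.0], 0.78)]
clamp0_tip [([295.0, 240.0], 0.59)]
prism3_center [([314.0, 219.0], 0.62)]
prism1_center [([211.0, 268.0], 0.74), ([266.0, 267.0], 0.73), ([346.0, 241.0], 0.63)]
flask [([346.0, 342.0], 0.73), ([350.0, 245.0], 0.55)]
bottle_a [([314.0, 347.0], 0.81), ([253.0, 354.0], 0.72)]
wash_bottle [([292.0, 243.0], 0.74), ([344.0, 344.0], 0.73)]
```

```bash
python3 - <<'E'
import cv2
a=cv2.imread('pics/top0.png');cv2.imwrite('pics/v1.png',cv2.resize(a[110:330,60:460],(800,440),interpolation=cv2.INTER_CUBIC))
a=cv2.imread('pics/side0.png');cv2.imwrite('pics/v2.png',cv2.resize(a[110:400,130:430],(620,600),interpolation=cv2.INTER_CUBIC))
E
```

```text
(no output)
```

View pics/v1.png

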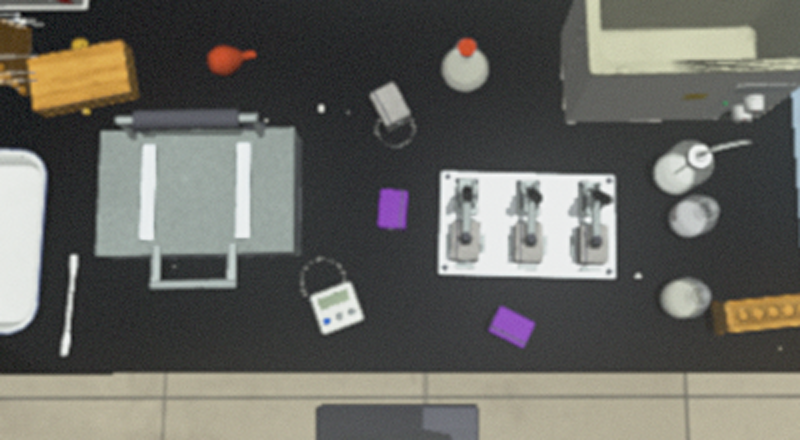

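View pics/v2.png

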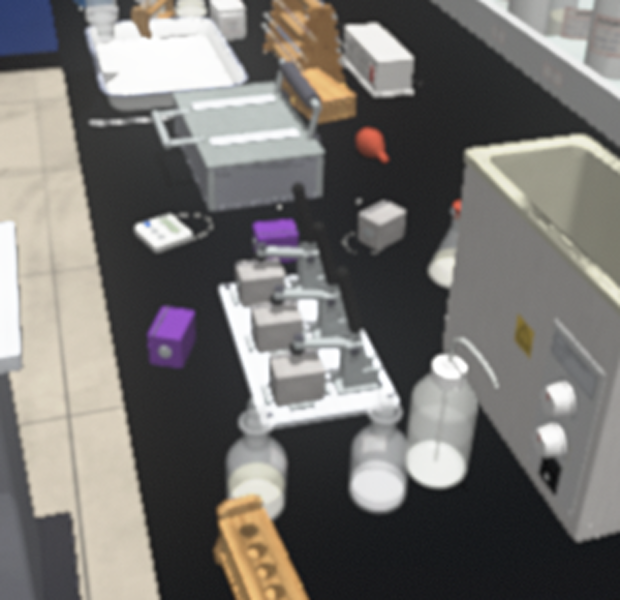

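The pictures show the following (v1 crop pixels):
- **Chest:** at (198,190), with its bar at (193,285).
- **Fixture:** at (527,225), with all three nests filled.
- **Candidates for prism3:** grey block (391,103), purple blocks (393,209) and (512,327). The grey one fits; the purple ones are the look-alikes. It lies on the bench near the flask (465,68).

Next I measure with depth.

```bash
cat > meas.py <<'E'
from h import *
def blk(P,m,fn=None):
    pts=P[m]; r=cv2.minAreaRect(pts[:,:2].astype(np.float32)); return np.median(pts[:,2]),r
E
python3 - <<'E'
from meas import *
im=cv2.imread('pics/top0.png');d=np.load('pics/top0.npy');P=cloud('top',d)
hsv=cv2.cvtColor(im,cv2.COLOR_BGR2HSV)
def win(x0,y0,x1,y1):
    m=np.zeros(d.shape,bool);m[y0:y1,x0:x1]=1;return m&(d>0)
print('worktop z',np.median(P[...,2][win(200,250,215,260)]), np.median(P[...,2][win(240,240,290,250)]))
w=win(238,145,272,185); m=w&(P[...,2]>.035)&(P[...,2]<.06)
print('prism3',blk(P,m),m.sum())
for n,b in (('p0',(340,215,375,245)),('p1',(308,215,340,245)),('p2',(275,215,308,245))):
    w=win(*b);m=w&(P[...,2]>.055)&(P[...,2]<.075);print(n,blk(P,m),m.sum())
w=win(270,185,375,260);m=w&(P[...,2]>.006)&(P[...,2]<.016);print('plate',blk(P,m))
w=win(90,160,220,245);m=w&(P[...,2]>.06)&(P[...,2]<.09);print('lid',blk(P,m))
w=win(100,236,200,262);m=w&(P[...,2]>.05);print('bar',blk(P,m))
for uv in ((157,252),(140,252),(170,252)):
  u,v=uv; q=P[v-5:v+6,u][:, :]; print(uv,np.round(q,3).tolist())
w=win(110,150,200,180);m=w&(P[...,2]>.1);print('roll',blk(P,m))
for n,b in (('flask',(275,120,310,160)),('purpleA',(243,200,270,230)),('b1',(385,170,425,210)),('b2',(390,205,425,230)),('b3',(385,245,420,272)),('calc',(205,235,245,280)),('oven',(340,100,400,175)),('wood',(60,125,130,170)),('redbulb',(160,128,190,150)),('rack',(415,250,460,280)),('wood2',(60,110,80,160))):
    w=win(*b);m=w&(P[...,2]>.02);p=P[m];print(n,np.round(p.min(0),3),np.round(p.max(0),3))
# tips
w=win(275,190,375,245);m=w&(P[...,2]>.1);print('handles',np.round(P[m],3)[::6].tolist())
E
```

```text
worktop z 0.0002735941771296879 -3.615243104126975e-05
prism3 (np.float64(0.045237323612160596), ((0.6669768691062927, -0.02365962415933609), (0.058831822127103806, 0.04209291189908981), 26.881805419921875)) 257
p0 (np.float64(0.05762777699643118), ((0.4496576189994812, -0.327923446893692), (0.04173062741756439, 0.0566585399210453), 89.38751220703125)) 164
p1 (np.float64(0.057721892181854195), ((0.4591643512248993, -0.23195235431194305), (0.03907076269388199, 0.06959670782089233), 89.4274673461914)) 174
p2 (np.float64(0.058203852341217055), ((0.45492416620254517, -0.13695165514945984), (0.038662273436784744, 0.054131004959344864), 89.49188232421875)) 162
plate (np.float64(0.011240098560539646), ((0.48481011390686035, -0.23695075511932373), (0.2267467975616455, 0.30813169479370117), 1.270519733428955))
lid (np.float64(0.0800133500268636), ((0.5201516151428223, 0.2593689560890198), (0.21765442192554474, 0.2920513451099396), 1.401772141456604))
bar (np.float64(0.08235526093753531), ((0.4107511639595032, 0.2707771062850952), (0.0536646842956543, 0.26240020990371704), 0.17225617170333862)
[... 1320 characters left out ...]
1]
redbulb [0.722 0.211 0.02 ] [0.765 0.263 0.052]
rack [ 0.319 -0.625  0.02 ] [ 0.373 -0.48   0.112]
wood2 [0.677 0.492 0.02 ] [0.843 0.6   0.146]
handles [[0.528, -0.138, 0.102], [0.525, -0.233, 0.104], [0.513, -0.142, 0.163], [0.522, -0.326, 0.1], [0.508, -0.139, 0.175], [0.511, -0.231, 0.155], [0.514, -0.326, 0.134], [0.505, -0.139, 0.178], [0.505, -0.23, 0.172], [0.51, -0.322, 0.14], [0.503, -0.134, 0.172], [0.503, -0.227, 0.165], [0.512, -0.322, 0.106], [0.502, -0.328, 0.171], [0.5, -0.142, 0.174], [0.499, -0.234, 0.178], [0.501, -0.322, 0.159], [0.499, -0.336, 0.173], [0.498, -0.227, 0.167], [0.502, -0.323, 0.135], [0.496, -0.336, 0.173], [0.494, -0.322, 0.17], [0.491, -0.325, 0.172]]
```

```bash
cat >> h.py <<'E'
def go(x,y,z,yaw=None,prn=True):
    o=get_obs();Rm=R.from_euler('xyz',o['tool_rot'],degrees=True)
    dl=Rm.inv().apply(np.array([x,y,z])-o['tool_pos'])
    dy=None if yaw is None else -((yaw-o['tool_rot'][2]+180)%360-180)
    print('d',np.round(dl,3),'turn',None if dy is None else round(dy,1),'t',round(o['time_s'],2),'pose',np.round(o['tool_pos'],4),np.round(o['tool_rot'],1),'F',np.round(o['force'],1),'w',round(o['grip_width'],4))
E
python3 -c "
from h import *
go(.392,.259,.16,90)"
```

```text
d [-0.237 -0.244  0.033] turn 63.7 t 1.1 pose [0.2879 0.5828 0.1926] [180.    0.  153.7] F [-0.4 -0.1 -0.4] w 0.0868
```

Emit:
drive_tool:
  moves: "-0.030 -0.031 0 8 -0.2; -0.060 -0.062 0 16 -0.2; -0.090 -0.093 0 24 -0.2; -0.120 -0.124 0 32 -0.2; -0.150 -0.155 0.005 40 -0.2; -0.180 -0.186 0.015 48 -0.2; -0.210 -0.217 0.025 56 -0.2; -0.237 -0.244 0.033 63.7 -0.2"
  grip_force: 12

```text
time_s: 1.9
tool_pos: [0.3927, 0.2568, 0.1594]
tool_rot: [180.0, -0.0, 89.6]
force: [0.2, 0.4, 0.4]
grip_width: 0.0371
```

```bash
python3 -c "
from h import *
o,im,d=snap('wrist','w1')
go(.392,.259,.056,90)
c=calibration('wrist');print(c)
print([(r['uv'],r['conf']) for r in pinpoint('wrist','lid_bar')])
print([(r['uv'],r['conf']) for r in pinpoint('wrist','lid_hinge')])
"
```

```text
d [ 0.01  -0.003  0.102] turn -1.1 t 1.95 pose [0.3949 0.2495 0.1581] [-180.     0.3   88.9] F [ 0.4 -5.9 -2.1] w 0.036
{'intrinsics': array([[325.1922621 ,   0.        , 281.10148857],
       [  0.        , 325.1922621 , 209.52421068],
       [  0.        ,   0.        ,   1.        ]]), 'T_tool_cam': array([[ 5.72170311e-04,  9.67546375e-01,  2.52692866e-01,
         6.84276080e-02],
       [ 9.99999653e-01, -7.06640849e-04,  4.41396234e-04,
         1.62756224e-04],
       [ 6.05634427e-04,  2.52692526e-01, -9.67546444e-01,
        -1.93013788e-01],
       [ 0.00000000e+00,  0.00000000e+00,  0.00000000e+00,
         1.00000000e+00]])}
[([278.5, 208.4], 0.67)]
[([505.0, 202.4], 0.9)]
```

```bash
cat >> h.py <<'E'
def wray(uv,o,z=None,depth=None):
    c=calibration('wrist');K=np.array(c['intrinsics']);T=np.array(c['T_tool_cam'])
    a=np.array([(uv[0]-K[0,2])/K[0,0],(uv[1]-K[1,2])/K[1,1]]);r=np.linalg.norm(a)+1e-9
    v=np.array([np.sin(r)*a[0]/r,-np.sin(r)*a[1]/r,-np.cos(r)])
    Rm=R.from_euler('xyz',o['tool_rot'],degrees=True)
    og=o['tool_pos']+Rm.apply(T[:3,3]); dr=Rm.apply(T[:3,:3]@v)
    s=(z-og[2])/dr[2] if z is not None else depth/-v[2]
    return og+s*dr
E
python3 -c "
from h import *
o,im,d=snap('wrist','w2')
go(.392,.259,.056,90)
for r in pinpoint('wrist','lid_bar'): print(r['uv'],r['conf'],wray(r['uv'],o,.078), d[int(r['uv'][1]),int(r['uv'][0])])
for r in pinpoint('wrist','lid_hinge'): print(r['uv'],r['conf'],wray(r['uv'],o,.08))
for r in pinpoint('wrist','chest'): print(r['uv'],r['conf'],wray(r['uv'],o,.0))
"
```

```text
d [ 0.    -0.001  0.104] turn -0.1 t 2.1 pose [0.3925 0.2586 0.1598] [ 1.80e+02 -1.00e-01  8.99e+01] F [ 0.1  0.9 -1.2] w 0.0349
[277.0, 209.2] 0.78 [0.38954344 0.25345095 0.078     ] 0.275379
[505.1, 205.0] 0.74 [0.62382934 0.25753127 0.08      ]
[398.8, 188.1] 0.97 [0.52870873 0.25773002 0.        ]
```

View pics/w2.png

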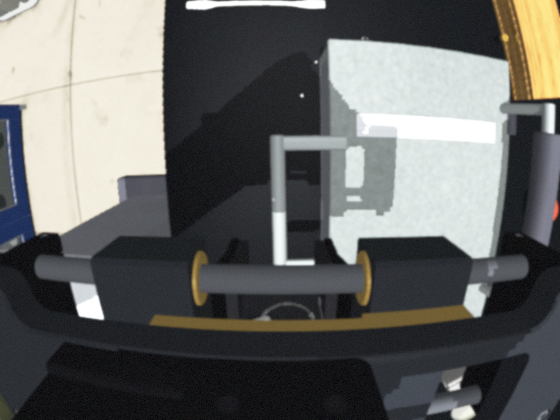

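The wrist view shows the bar at column 280, with the fingers at columns 235 and 325 on either side of it. I'll go down and pinch.

Emit:
drive_tool:
  moves: "-0.003 -0.002 0.035 0 -0.2; -0.003 -0.002 0.070 0 -0.2; -0.003 -0.002 0.101 0 -0.2; -0.003 -0.002 0.101 0 -0.2; -0.003 -0.002 0.101 0 -1; -0.003 -0.002 0.101 0 -1; -0.003 -0.002 0.101 0 -1; -0.003 -0.002 0.101 0 -1"
  grip_force: 12

```text
time_s: 3.05
tool_pos: [0.3912, 0.2568, 0.0599]
tool_rot: [179.9, -0.1, 90.0]
force: [-0.8, 0.2, 0.5]
grip_width: 0.0108
```

```bash
python3 -c "
from h import *
go(.392,.259,.056,90)
import numpy as np
for t in np.arange(.1,1.76,.1): print(round(t,2), round(.232*(1-np.cos(t)),3), round(-.232*np.sin(t),3))
"
```

```text
d [0.002 0.001 0.004] turn 0.0 t 3.05 pose [0.3912 0.2568 0.0599] [ 1.799e+02 -1.000e-01  9.000e+01] F [-0.8  0.2  0.5] w 0.0108
0.1 0.001 -0.023
0.2 0.005 -0.046
0.3 0.01 -0.069
0.4 0.018 -0.09
0.5 0.028 -0.111
0.6 0.041 -0.131
0.7 0.055 -0.149
0.8 0.07 -0.166
0.9 0.088 -0.182
1.0 0.107 -0.195
1.1 0.127 -0.207
1.2 0.148 -0.216
1.3 0.17 -0.224
1.4 0.193 -0.229
1.5 0.216 -0.231
1.6 0.239 -0.232
1.7 0.262 -0.23
```

Gripped. I'll swing it in two calls of about 0.8 rad each.

Emit:
drive_tool:
  moves: "0 0.001 -0.023 0 -1; 0 0.005 -0.046 0 -1; 0 0.010 -0.069 0 -1; 0 0.018 -0.090 0 -1; 0 0.028 -0.111 0 -1; 0 0.041 -0.131 0 -1; 0 0.055 -0.149 0 -1; 0 0.070 -0.166 0 -1"

```text
time_s: 3.85
tool_pos: [0.461, 0.2563, 0.2264]
tool_rot: [179.9, -0.1, 90.0]
force: [0.9, 0.3, -0.2]
grip_width: 0.0006
```

Emit:
drive_tool:
  moves: "0 0.018 -0.016 0 -1; 0 0.037 -0.029 0 -1; 0 0.057 -0.041 0 -1; 0 0.078 -0.050 0 -1; 0 0.100 -0.058 0 -1; 0 0.123 -0.063 0 -1; 0 0.146 -0.065 0 -1; 0 0.169 -0.066 0 -1"

```text
time_s: 4.65
tool_pos: [0.6304, 0.2563, 0.2917]
tool_rot: [179.9, -0.0, 90.0]
force: [-0.3, -0.7, -0.1]
grip_width: 0.0004
```

Emit:
drive_tool:
  moves: "0 0.015 0.001 0 -1; 0 0.023 0.002 0 -1; 0 0.023 0.002 0 -1; 0 0.023 0.002 0 -0.2; 0 0.023 0.002 0 -0.2; 0 0.023 0.002 0 -0.2; 0 0.023 -0.04 0 -0.2; 0 0.01 -0.08 0 -0.2"

```text
time_s: 5.45
tool_pos: [0.6387, 0.2556, 0.3696]
tool_rot: [-179.8, 0.1, 90.0]
force: [0.2, 0.4, -0.2]
grip_width: 0.0307
```

```bash
python3 -c "
from h import *
o,im,d=snap('top','t2')
go(.392,.259,.056,90)
print([(r['uv'],r['conf']) for r in pinpoint('top','lid_bar')])
cv2.imwrite('pics/v3.png',cv2.resize(im[90:350,60:460,::-1],(800,520)))
"
```

```text
d [ 0.001 -0.249  0.322] turn 0.1 t 5.5 pose [0.6386 0.257  0.3799] [179.5  -0.3  90.1] F [-2.   0.5  5.8] w 0.032
[([155.7, 249.6], 0.84)]
```

View pics/v3.png

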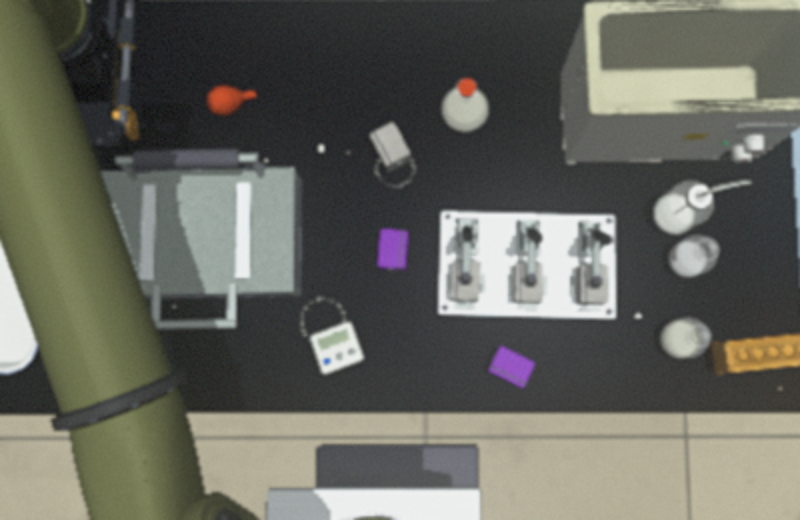

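The lid is still shut: the grip slipped off the bar. I'll retry deeper, with more force and more slowly.

Emit:
drive_tool:
  moves: "0 -0.045 0 0 -0.2; 0 -0.09 0 0 -0.2; 0 -0.135 0.02 0 -0.2; 0 -0.18 0.06 0 -0.2; 0 -0.225 0.11 0 -0.2; 0 -0.249 0.158 0 -0.2; 0 -0.249 0.205 0 -0.2; 0 -0.249 0.230 0 -0.2"
  grip_force: 45

```text
time_s: 6.35
tool_pos: [0.3887, 0.2567, 0.1397]
tool_rot: [179.9, -0.2, 90.1]
force: [1.6, -0.2, -0.4]
grip_width: 0.0346
```

```bash
python3 -c "
from h import *
read_camera('side');read_camera('side');go(.391,.2565,.054,90)
"
```

```text
d [0.004 0.007 0.08 ] turn 0.1 t 6.45 pose [0.3845 0.2527 0.1345] [-179.4    0.4   90.1] F [-1.2  0.2  0.4] w 0.0348
```

Emit:
drive_tool:
  moves: "0 0.001 0.03 0 -0.2; 0 0.001 0.06 0 -0.2; 0 0.001 0.085 0 -0.2; 0 0.001 0.085 0 -0.2; 0 0.001 0.085 0 -1; 0 0.001 0.085 0 -1; 0 0.001 0.085 0 -1; 0 0.001 0.085 0 -1"

```text
time_s: 7.25
tool_pos: [0.3921, 0.2567, 0.0569]
tool_rot: [179.9, -0.1, 90.0]
force: [-0.2, 0.4, -0.2]
grip_width: 0.011
```

Emit:
drive_tool:
  moves: "0 0 -0.008 0 -1; 0 0.001 -0.018 0 -1; 0 0.003 -0.030 0 -1; 0 0.005 -0.043 0 -1; 0 0.008 -0.058 0 -1; 0 0.011 -0.072 0 -1; 0 0.014 -0.080 0 -1; 0 0.018 -0.090 0 -1"

```text
time_s: 8.05
tool_pos: [0.4095, 0.256, 0.1463]
tool_rot: [180.0, -0.0, 90.0]
force: [0.1, -0.6, -0.7]
grip_width: 0.0004
```

Emit:
drive_tool:
  moves: "0 0 0 0 -0.2; 0 0 0 0 -0.2; 0 0 0 0 -0.2; 0 -0.002 0 0 -0.2; 0 -0.010 0.02 0 -0.2; 0 -0.018 0.05 0 -0.2; 0 -0.018 0.088 0 -0.2; 0 -0.018 0.088 0 -0.2"

```text
time_s: 8.85
tool_pos: [0.3872, 0.2533, 0.0531]
tool_rot: [-179.6, 0.4, 90.0]
force: [-1.0, -1.4, 0.2]
grip_width: 0.0348
```

```bash
python3 -c "
from h import *
read_camera('side')
o,im,d=snap('wrist','w3');snap('side','s3');go(.391,.2565,.054,90)
s=cv2.imread('pics/s3.png')
a=cv2.resize(im[120:300,180:400,::-1],(400,330),interpolation=cv2.INTER_CUBIC);b=cv2.resize(s[90:230,130:300],(400,330),interpolation=cv2.INTER_CUBIC)
cv2.imwrite('pics/v4.png',np.hstack([a,b]))
"
```

```text
d [-0.    -0.001  0.005] turn 0.0 t 9.0 pose [0.3921 0.2565 0.0588] [179.9  -0.   90. ] F [ 0.3 -0.1 -0.2] w 0.0345
```

View pics/v4.png

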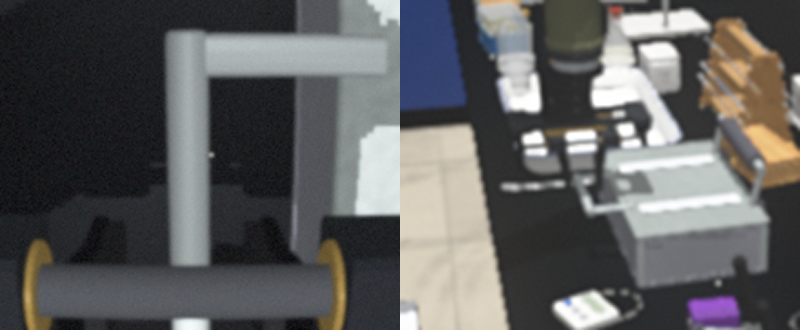

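The bar (crop column 188) lies between the fingers. This time I'll let the grip close fully before lifting.

Emit:
drive_tool:
  moves: "0 0 0.004 0 -1; 0 0 0.004 0 -1; 0 0 0.004 0 -1; 0 0 0.004 0 -1; 0 0 0.004 0 -1; 0 0 0.004 0 -1; 0 0 0.004 0 -1; 0 0 0.004 0 -1"

```text
time_s: 9.8
tool_pos: [0.3915, 0.2569, 0.056]
tool_rot: [180.0, -0.1, 90.0]
force: [-6.0, -1.7, 15.7]
grip_width: 0.0004
```

```bash
python3 -c "
from h import *
o,im,d=snap('wrist','w4');go(.391,.2565,.054,90);snap('side','s4')
s=cv2.imread('pics/s4.png')
a=cv2.resize(im[120:300,180:400,::-1],(400,330),interpolation=cv2.INTER_CUBIC);b=cv2.resize(s[90:230,130:300],(400,330),interpolation=cv2.INTER_CUBIC)
cv2.imwrite('pics/v5.png',np.hstack([a,b]))
for v in (150,170,190,210,230,250): 
  print(v,[(u,np.round(wray((u,v),o,depth=d[v,u]),3).tolist()) for u in (274,280,286)])
"
```

```text
d [-0.    -0.     0.002] turn 0.0 t 9.85 pose [0.3915 0.2569 0.056 ] [ 1.8e+02 -1.0e-01  9.0e+01] F [-5.  -2.3 14.9] w 0.0005
150 [(274, [0.388, 0.313, 0.086]), (280, [0.391, 0.314, 0.088]), (286, [0.394, 0.313, 0.085])]
170 [(274, [0.388, 0.303, 0.087]), (280, [0.391, 0.303, 0.086]), (286, [0.394, 0.303, 0.084])]
190 [(274, [0.388, 0.293, 0.086]), (280, [0.391, 0.293, 0.086]), (286, [0.394, 0.293, 0.086])]
210 [(274, [0.388, 0.282, 0.085]), (280, [0.391, 0.283, 0.087]), (286, [0.394, 0.282, 0.085])]
230 [(274, [0.388, 0.272, 0.086]), (280, [0.391, 0.272, 0.088]), (286, [0.392, 0.325, 0.249])]
250 [(274, [0.388, 0.266, 0.101]), (280, [0.391, 0.266, 0.101]), (286, [0.394, 0.266, 0.1])]
```

View pics/v5.png

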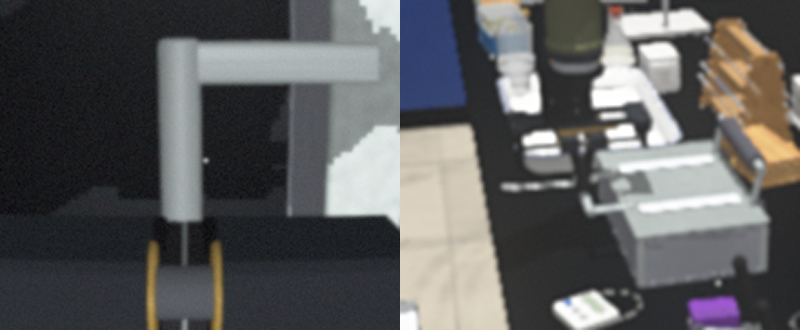

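The width reads zero with a 15 N upward force, so the bar isn't between the pads. I'll raise the tool slowly while closed to see whether the bar is hooked.

Emit:
drive_tool:
  moves: "0 0 -0.003 0 -1; 0 0 -0.006 0 -1; 0 0 -0.009 0 -1; 0 0 -0.012 0 -1; 0 0 -0.015 0 -1; 0 0 -0.018 0 -1; 0 0.001 -0.021 0 -1; 0 0.001 -0.024 0 -1"

```text
time_s: 10.7
tool_pos: [0.3925, 0.2561, 0.0778]
tool_rot: [180.0, -0.0, 90.0]
force: [0.2, -0.4, -0.1]
grip_width: 0.0003
```

```bash
python3 -c "
from h import *
o,im,d=snap('wrist','w5');go(.391,.2565,.054,90);snap('side','s5')
for v in (150,190,215): 
  print(v,[(u,np.round(wray((u,v),o,depth=d[v,u]),3).tolist()) for u in (268,274,280,286,380,420)])
s=cv2.imread('pics/s5.png')
b=cv2.resize(s[130:210,180:280],(800,600),interpolation=cv2.INTER_CUBIC)
cv2.imwrite('pics/v6.png',b)
"
```

```text
d [ 0.    -0.002  0.024] turn 0.0 t 10.75 pose [0.3927 0.2563 0.0783] [180.  -0.  90.] F [ 0.1 -0.8  0.2] w 0.0005
150 [(268, [0.385, 0.311, 0.084]), (274, [0.389, 0.311, 0.086]), (280, [0.392, 0.311, 0.086]), (286, [0.395, 0.311, 0.083]), (380, [0.452, 0.312, 0.082]), (420, [0.479, 0.313, 0.08])]
190 [(268, [0.385, 0.287, 0.082]), (274, [0.388, 0.288, 0.087]), (280, [0.392, 0.288, 0.087]), (286, [0.395, 0.287, 0.083]), (380, [0.453, 0.287, 0.081]), (420, [0.48, 0.288, 0.081])]
215 [(268, [0.381, 0.249, 0.0]), (274, [0.388, 0.273, 0.087]), (280, [0.392, 0.273, 0.087]), (286, [0.396, 0.273, 0.086]), (380, [0.454, 0.272, 0.081]), (420, [0.482, 0.271, 0.081])]
```

View pics/v6.png

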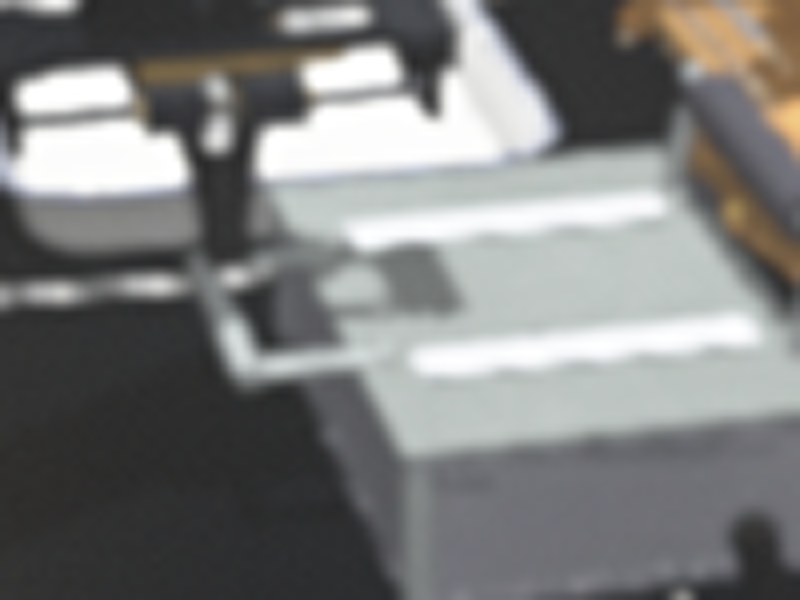

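```bash
python3 -c "
from h import *
for f in ('s4','s5'):
  d=np.load('pics/%s.npy'%f);P=cloud('side',d);print(f)
  for v in range(140,180,3): print(v,[np.round(P[v,u],3).tolist() for u in (205,208,211,214)])
"
```

```text
s4
140 [[0.388, 0.233, 0.203], [0.397, 0.232, 0.202], [0.407, 0.234, 0.2], [0.417, 0.238, 0.198]]
143 [[0.387, 0.234, 0.192], [0.396, 0.23, 0.193], [0.406, 0.23, 0.192], [0.416, 0.236, 0.189]]
146 [[0.386, 0.23, 0.184], [0.396, 0.232, 0.182], [0.406, 0.233, 0.181], [0.416, 0.238, 0.178]]
149 [[0.384, 0.219, 0.178], [0.399, 0.261, 0.16], [0.403, 0.218, 0.177], [0.412, 0.219, 0.176]]
152 [[0.383, 0.218, 0.169], [0.398, 0.259, 0.15], [0.402, 0.218, 0.167], [0.412, 0.22, 0.165]]
155 [[0.386, 0.246, 0.146], [0.399, 0.268, 0.136], [0.405, 0.238, 0.148], [0.437, 0.39, 0.081]]
158 [[0.386, 0.245, 0.136], [0.396, 0.252, 0.132], [0.405, 0.241, 0.136], [0.437, 0.395, 0.067]]
161 [[0.386, 0.249, 0.124], [0.395, 0.249, 0.123], [0.404, 0.242, 0.125], [0.437, 0.397, 0.055]]
164 [[0.384, 0.242, 0.117], [0.395, 0.251, 0.111], [0.404, 0.248, 0.112], [0.424, 0.313, 0.081]]
167 [[0.385, 0.25, 0.102], [0.395, 0.255, 0.099], [0.433, 0.459, 0.003], [0.445, 0.461, 0.0]]
170 [[0.385, 0.255, 0.089], [0.393, 0.246, 0.092], [0.404, 0.25, 0.089], [0.441, 0.436, -0.0]]
173 [[0.405, 0.423, -0.002], [0.391, 0.236, 
[... 896 characters left out ...]
, [0.437, 0.394, 0.068]]
161 [[0.386, 0.255, 0.121], [0.395, 0.247, 0.124], [0.443, 0.516, 0.002], [0.436, 0.391, 0.057]]
164 [[0.387, 0.262, 0.107], [0.394, 0.242, 0.116], [0.405, 0.252, 0.11], [0.424, 0.311, 0.082]]
167 [[0.39, 0.295, 0.082], [0.422, 0.462, 0.003], [0.434, 0.462, 0.001], [0.445, 0.463, -0.0]]
170 [[0.387, 0.276, 0.079], [0.396, 0.266, 0.083], [0.429, 0.434, 0.002], [0.441, 0.44, -0.002]]
173 [[0.405, 0.424, -0.003], [0.392, 0.244, 0.083], [0.426, 0.415, -0.001], [0.436, 0.409, 0.0]]
176 [[0.401, 0.398, -0.002], [0.389, 0.221, 0.083], [0.398, 0.216, 0.084], [0.433, 0.39, -0.003]]
179 [[0.398, 0.378, -0.005], [0.407, 0.368, -0.001], [0.394, 0.193, 0.085], [0.405, 0.2, 0.08]]
```

Side-camera depth settles it. The visible fingertips end about 30 mm higher than the reported TCP: at a reading of 0.056 they sat on the bar top at 0.086. So I'd been closing above the bar, and from here I use tip z = TCP reading + 0.030. To pinch the bar I go to a reading of about 0.030.

Emit:
drive_tool:
  moves: "0 0 0 0 -0.2; 0 0 0 0 -0.2; 0 0 0 0 -0.2; 0 0 0 0 -0.2; 0 0 0 0 -0.2; 0 -0.001 0 0 -0.2; 0 -0.001 0.015 0 -0.2; 0 -0.001 0.03 0 -0.2"

```text
time_s: 11.6
tool_pos: [0.3917, 0.2565, 0.0477]
tool_rot: [179.9, -0.1, 90.0]
force: [0.2, -0.6, -0.0]
grip_width: 0.0343
```

Emit:
drive_tool:
  moves: "0 0 0.015 0 -0.2; 0 0 0.018 0 -0.2; 0 0 0.018 0 -1; 0 0 0.018 0 -1; 0 0 0.018 0 -1; 0 0 0.018 0 -1; 0 0 0.018 0 -1; 0 0 0.018 0 -1"
  grip_force: 25

```text
time_s: 12.4
tool_pos: [0.3909, 0.2565, 0.0302]
tool_rot: [-180.0, -0.0, 90.0]
force: [-2.8, -0.8, 6.0]
grip_width: 0.0111
```

The grip now holds at 11 mm, so the bar is pinched. I'll swing it up.

Emit:
drive_tool:
  moves: "0 0.001 -0.018 0 -1; 0 0.003 -0.036 0 -1; 0 0.006 -0.054 0 -1; 0 0.012 -0.073 0 -1; 0 0.018 -0.090 0 -1; 0 0.026 -0.107 0 -1; 0 0.036 -0.124 0 -1; 0 0.048 -0.140 0 -1"

```text
time_s: 13.2
tool_pos: [0.4374, 0.2571, 0.17]
tool_rot: [-179.8, -0.1, 90.1]
force: [-5.5, 1.1, 1.0]
grip_width: 0.0111
```

Emit:
drive_tool:
  moves: "0 0.014 -0.018 0 -1; 0 0.031 -0.034 0 -1; 0 0.050 -0.049 0 -1; 0 0.070 -0.062 0 -1; 0 0.091 -0.072 0 -1; 0 0.112 -0.080 0 -1; 0 0.134 -0.086 0 -1; 0 0.156 -0.090 0 -1"

```text
time_s: 14.0
tool_pos: [0.5959, 0.2588, 0.2605]
tool_rot: [179.9, -0.2, 90.2]
force: [0.0, 5.4, 2.1]
grip_width: 0.0113
```

Emit:
drive_tool:
  moves: "0 0.017 -0.001 0 -1; 0 0.034 -0.001 0 -1; 0 0.050 0.000 0 -1; 0 0.057 0.001 0 -1; 0 0.057 0.001 0 -0.2; 0 0.057 0.001 0 -0.2; 0 0.057 0.001 0 -0.2; 0 0.057 0.001 0 -0.2"

```text
time_s: 14.8
tool_pos: [0.6523, 0.2553, 0.2584]
tool_rot: [180.0, 0.0, 90.0]
force: [1.1, -0.4, -0.9]
grip_width: 0.0326
```

Emit:
drive_tool:
  moves: "0 0 -0.03 0 -0.2; 0 0 -0.06 0 -0.2; 0 -0.02 -0.08 0 -0.2; 0 -0.06 -0.08 0 -0.2; -0.03 -0.1 -0.08 0 -0.2; -0.08 -0.11 -0.08 0 -1; -0.12 -0.11 -0.08 0 -1; -0.16 -0.11 -0.08 0 -1"

```text
time_s: 15.6
tool_pos: [0.5412, 0.0939, 0.3392]
tool_rot: [180.0, -0.0, 90.0]
force: [0.2, -0.0, -0.6]
grip_width: 0.0181
```

```bash
python3 -c "
from h import *
o,im,d=snap('side','s6');P=cloud('side',d)
go(.455,-.137,.20,0)
r=pinpoint('side','lid_bar');print([(q['uv'],q['conf'],np.round(P[int(q['uv'][1]),int(q['uv'][0])],3)) for q in r])
cv2.imwrite('pics/v7.png',cv2.resize(im[60:260,130:430,::-1],(800,533)))
"
```

```text
d [-0.222 -0.085  0.141] turn 89.4 t 15.65 pose [0.5419 0.0843 0.3399] [179.9   0.2  89.4] F [ 0.5 -6.1  0.4] w 0.0146
[([291.6, 101.7], 0.87, array([0.675, 0.256, 0.302]))]
```

View pics/v7.png

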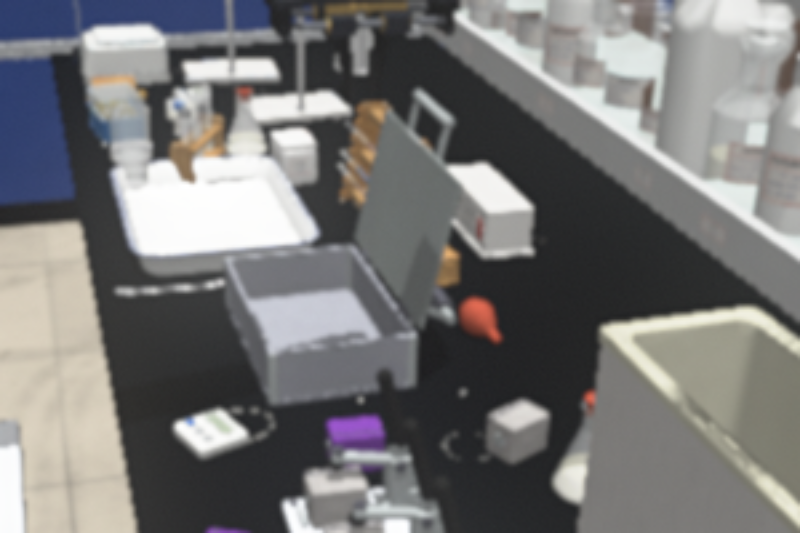

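The lid is fully open: bar at (0.675, 0.302) is about 1.8 rad, and it stands untouched. Now the clamps, starting with clamp2.

Emit:
drive_tool:
  moves: "-0.03 -0.01 0.01 8 -1; -0.06 -0.02 0.02 16 -1; -0.09 -0.03 0.03 24 -1; -0.12 -0.04 0.04 32 -1; -0.15 -0.05 0.05 40 -1; -0.18 -0.06 0.06 48 -1; -0.21 -0.07 0.07 56 -1; -0.232 -0.085 0.08 64 -1"

```text
time_s: 16.5
tool_pos: [0.4565, -0.1379, 0.2582]
tool_rot: [180.0, 0.0, 25.6]
force: [0.3, 0.8, 0.1]
grip_width: 0.0
```

Emit:
drive_tool:
  moves: "0 0 0 8 -1; 0 0 0 16 -1; 0 0 0 24 -1; 0 0 0 25.5 -1; 0 0 0 25.5 -1; 0 0 0 25.5 -1; 0 0 0 25.5 -1; 0 0 0 25.5 -1"

```text
time_s: 17.3
tool_pos: [0.4574, -0.1359, 0.2586]
tool_rot: [-180.0, -0.0, 0.6]
force: [0.1, 0.2, 0.2]
grip_width: 0.0004
```

```bash
python3 -c "
from h import *
go(.465,-.137,.112,0)
o,im,d=snap('side','s7');P=cloud('side',d)
for q in pinpoint('side','clamp0_tip'): print(q['uv'],q['conf'],np.round(P[int(q['uv'][1]),int(q['uv'][0])],3))
o,im,d=snap('top','t7');P=cloud('top',d)
v,u=np.mgrid[:420,:560]
m=(P[...,2]>.12)&(P[...,2]<.185)&(P[...,0]>.46)&(P[...,0]<.56)&(P[...,1]<-.1)&(P[...,1]>-.36)&(d>0)
for y in (-.137,-.232,-.327):
  mm=m&(abs(P[...,1]-y)<.03);print(mm.sum(),np.round(P[mm].mean(0),3),np.round(P[mm].min(0),3),np.round(P[mm].max(0),3))
"
```

```text
d [0.008 0.001 0.147] turn 0.6 t 17.3 pose [ 0.4574 -0.1359  0.2586] [-180.    -0.     0.6] F [0.1 0.2 0.2] w 0.0004
[293.1, 242.2] 0.78 [ 0.493 -0.335  0.174]<string>:10: RuntimeWarning: Mean of empty slice.
  ret = um.true_divide(
Traceback (most recent call last):
ValueError: zero-size array to reduction operation minimum which has no identity
```

Emit:
drive_tool:
  moves: "0 0.001 0.05 0 -1; 0 0.001 0.1 0 -1; 0 0.001 0.145 0 -1; 0.015 0.001 0.147 0 -1; 0.03 0.001 0.147 0 -1; 0.045 0.001 0.147 0 -1; 0.06 0.001 0.147 0 -1; 0.075 0.001 0.147 0 -1"

```text
time_s: 18.25
tool_pos: [0.5331, -0.1362, 0.1114]
tool_rot: [180.0, 0.0, 0.5]
force: [0.7, -0.0, 0.7]
grip_width: 0.0007
```

Emit:
drive_tool:
  moves: "0 0 0 0 -1; -0.02 0 -0.0 0 -1; -0.05 0 -0.01 0 -1; -0.075 0 -0.04 0 -1; -0.075 0.03 -0.04 0 -1; -0.075 0.06 -0.04 0 -1; -0.075 0.095 -0.04 0 -1; -0.075 0.095 -0.02 0 -1"

```text
time_s: 19.05
tool_pos: [0.4585, -0.2382, 0.1341]
tool_rot: [179.8, -0.3, 0.1]
force: [0.2, 0.5, 0.7]
grip_width: 0.0007
```

```bash
cat > cl.py <<'E'
from h import *
o,im,d=snap('side');P=cloud('side',d)
for q in pinpoint('side','clamp0_tip'): print(q['uv'],round(q['conf'],2),np.round(P[int(q['uv'][1]),int(q['uv'][0])],3))
cv2.imwrite('pics/cl.png',im[:,:,::-1])
E
python3 cl.py;python3 -c "
from h import *
go(.457,-.232,.112,0)"
```

```text
[290.7, 243.8] 0.61 [ 0.518 -0.245  0.107]
d [ 0.001 -0.     0.018] turn 0.4 t 19.15 pose [ 0.4557 -0.2321  0.1296] [-179.9    0.2    0.4] F [-0.1  0.9 -0.6] w 0.0002
```

Emit:
drive_tool:
  moves: "0 0 0.019 0 -1; 0.015 0 0.019 0 -1; 0.03 0 0.019 0 -1; 0.045 0 0.019 0 -1; 0.06 0 0.019 0 -1; 0.077 0 0.019 0 -1; 0.077 0 0.019 0 -1; 0.05 0 0.019 0 -1"

```text
time_s: 19.95
tool_pos: [0.5103, -0.2298, 0.1126]
tool_rot: [179.9, -0.0, 0.8]
force: [-0.1, -0.3, 0.8]
grip_width: 0.0005
```

Emit:
drive_tool:
  moves: "-0.025 0 0 0 -1; -0.05 0 -0.02 0 -1; -0.05 0.03 -0.02 0 -1; -0.05 0.06 -0.02 0 -1; -0.05 0.095 -0.02 0 -1; -0.05 0.095 -0.01 0 -1; -0.05 0.095 0 0 -1; -0.05 0.095 0 0 -1"

```text
time_s: 20.75
tool_pos: [0.4579, -0.3244, 0.1106]
tool_rot: [-179.8, 0.2, 0.6]
force: [0.7, 0.0, -0.7]
grip_width: 0.0006
```

```bash
python3 -c "
from h import *
go(.457,-.327,.112,0)"
```

```text
d [-0.001  0.003 -0.001] turn 0.6 t 20.75 pose [ 0.4579 -0.3244  0.1106] [-179.8    0.2    0.6] F [ 0.7  0.  -0.7] w 0.0006
```

Emit:
drive_tool:
  moves: "0 0.002 0 0 -1; 0.015 0.002 0 0 -1; 0.03 0.002 0 0 -1; 0.045 0.002 0 0 -1; 0.06 0.002 0 0 -1; 0.076 0.002 0 0 -1; 0.076 0.002 0 0 -1; 0.05 0.002 0 0 -1"

```text
time_s: 21.55
tool_pos: [0.5121, -0.3265, 0.1124]
tool_rot: [179.9, -0.0, 0.8]
force: [-0.2, -0.5, 0.6]
grip_width: 0.0005
```

Emit:
drive_tool:
  moves: "-0.02 0 0 0 1; -0.05 0 -0.02 0 1; -0.07 0 -0.08 0 1; -0.10 -0.02 -0.12 0 1; -0.10 -0.04 -0.15 0 1; -0.10 -0.07 -0.15 0 1; -0.10 -0.10 -0.15 0 1; -0.10 -0.12 -0.15 0 1"

```text
time_s: 22.35
tool_pos: [0.4075, -0.2071, 0.263]
tool_rot: [-179.9, -0.1, 0.7]
force: [0.5, -0.7, -0.5]
grip_width: 0.0567
```

```bash
python3 cl.py; python3 - <<'E'
from meas import *
go(.45,-.137,.1,0)
o,im,d=snap('top','t8');P=cloud('top',d)
cv2.imwrite('pics/v8.png',np.hstack([cv2.resize(im[110:330,225:425,::-1],(400,440)),cv2.resize(cv2.imread('pics/cl.png')[200:340,200:400],(400,440))]))
E
```

```text
[346.1, 246.6] 0.9 [ 0.623 -0.336  0.141]
d [ 0.043 -0.068  0.163] turn 0.9 t 22.45 pose [ 0.4079 -0.2062  0.2626] [-1.799e+02 -1.000e-01  9.000e-01] F [ 0.4 -0.3  0.1] w 0.0645
```

View pics/v8.png

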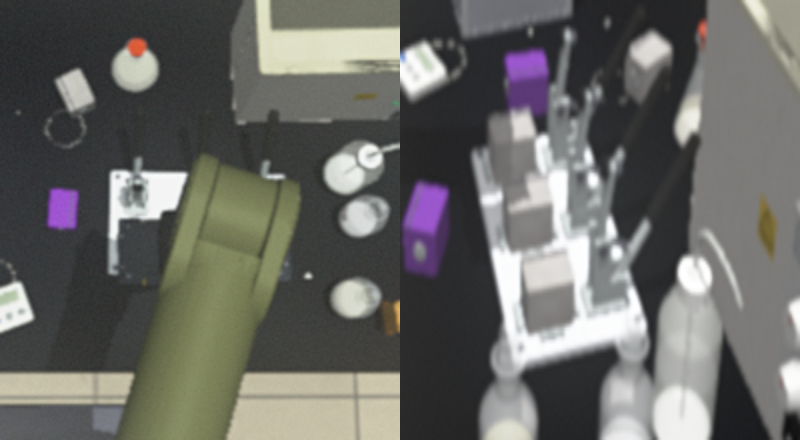

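All three handles now lean away and the arms are up, leaving the prisms clear. I'll measure the prism tops from the side depth.

```bash
cat > fp.py <<'E'
from meas import *
o,im,d=snap('side');P=cloud('side',d)
for y in (-.137,-.232,-.327):
    m=(P[...,2]>.050)&(P[...,2]<.066)&(abs(P[...,1]-y)<.04)&(P[...,0]>.41)&(P[...,0]<.49)&(d>0)
    if m.sum()>20:
        p=P[m]; p=p[abs(p[:,2]-.058)<.005]; print(m.sum(), np.round(np.median(p[:,2]),3), np.round(np.percentile(p,[3,97],axis=0)[:,:2],3).tolist(), np.round(np.percentile(p,[3,97],axis=0).mean(0),3), cv2.minAreaRect(p[:,:2].astype(np.float32))[2])
E
python3 fp.py
```

```text
228 0.057 [[0.43, -0.161], [0.484, -0.12]] [ 0.457 -0.14   0.057] 1.3198400735855103
280 0.057 [[0.427, -0.255], [0.481, -0.216]] [ 0.454 -0.236  0.056] 89.76294708251953
341 0.057 [[0.424, -0.352], [0.478, -0.312]] [ 0.451 -0.332  0.057] 87.9561767578125
```

Emit:
drive_tool:
  moves: "0.015 -0.022 0.03 0 1; 0.03 -0.045 0.06 0 1; 0.045 -0.068 0.09 0.9 1; 0.045 -0.068 0.13 0.9 1; 0.045 -0.068 0.17 0.9 1; 0.045 -0.068 0.17 0.9 1; 0.045 -0.068 0.17 0.9 1; 0.045 -0.068 0.17 0.9 1"
  grip_force: 35

```text
time_s: 23.35
tool_pos: [0.4542, -0.1422, 0.0948]
tool_rot: [180.0, -0.2, -0.5]
force: [0.4, -0.0, 0.4]
grip_width: 0.0868
```

```bash
python3 -c "
from h import *
o,im,d=snap('wrist','w9');go(.453,-.1385,0,0)
cv2.imwrite('pics/v9.png',im[:,:,::-1])
"
```

```text
d [-0.002 -0.003  0.095] turn -0.4 t 23.4 pose [ 0.4543 -0.142   0.095 ] [180.   -0.2  -0.4] F [ 0.5 -0.4  0.1] w 0.0868
```

View pics/v9.png

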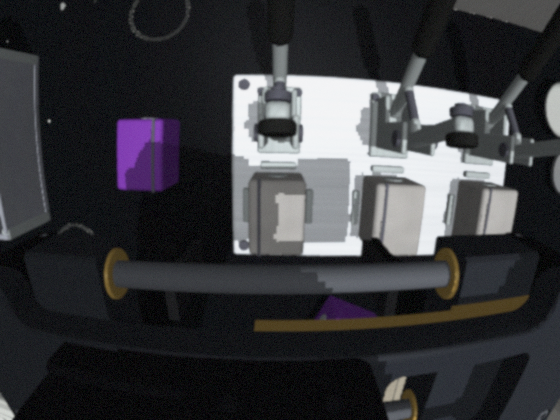

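The wrist view shows the prism at columns 250–305, with the jaws centred at about 281. I'll go down and grip.

Emit:
drive_tool:
  moves: "-0.002 -0.003 0.04 0 1; -0.002 -0.003 0.075 0 1; -0.002 -0.003 0.095 0 1; -0.002 -0.003 0.095 0 -1; -0.002 -0.003 0.095 0 -1; -0.002 -0.003 0.095 0 -1; -0.002 -0.003 0.095 0 -1; -0.002 -0.003 0.095 0 -1"

```text
time_s: 24.2
tool_pos: [0.4515, -0.138, -0.0013]
tool_rot: [-180.0, -0.1, -0.4]
force: [-0.1, 0.5, -0.4]
grip_width: 0.0548
```

Emit:
drive_tool:
  moves: "0 0 0 0 -1; 0 0 0 0 -1; 0 0 0 0 -1; 0 0 0 0 -1; 0 0 -0.02 0 -1; 0 0 -0.05 0 -1; 0 0 -0.09 0 -1; 0 0 -0.12 0 -1"

```text
time_s: 25.0
tool_pos: [0.4502, -0.138, 0.1187]
tool_rot: [-180.0, 0.0, -0.4]
force: [0.2, -0.3, -3.1]
grip_width: 0.042
```

```bash
python3 -c "
from h import *
go(.49,.19,.12,0)
o,im,d=snap('side');P=cloud('side',d)
# chest walls tops z .072
m=(P[...,2]>.066)&(P[...,2]<.078)&(P[...,0]>.4)&(P[...,0]<.63)&(P[...,1]>.1)&(P[...,1]<.45)
r=cv2.minAreaRect(P[m][:,:2].astype(np.float32));print(r,m.sum())
m=(abs(P[...,2]-.006)<.006)&(P[...,0]>.46)&(P[...,0]<.60)&(P[...,1]>.14)&(P[...,1]<.38);print('floor z',np.median(P[...,2][m]))
for q in pinpoint('side','chest'): print(q)
"
```

```text
d [ 0.038 -0.328 -0.001] turn -0.4 t 25.0 pose [ 0.4502 -0.138   0.1187] [-180.     0.    -0.4] F [ 0.2 -0.3 -3.1] w 0.042
((0.5338795185089111, 0.25791406631469727), (0.19234614074230194, 0.2947049140930176), 0.4732349216938019) 251
floor z 0.005092614754994118
{'uv': [246.9, 185.4], 'conf': 0.6}
{'uv': [257.4, 207.7], 'conf': 0.52}
```

Gripped: 42 mm wide, 3 N of weight. I'll carry it to the chest (centre measured at (0.533, 0.258)).

Emit:
drive_tool:
  moves: "0.005 -0.015 0 0 -1; 0.015 -0.045 0 0 -1; 0.028 -0.085 0 0 -1; 0.042 -0.13 0 0 -1; 0.056 -0.175 0 0 -1; 0.07 -0.22 0 0 -1; 0.085 -0.26 0 0 -1; 0.097 -0.295 0 0 -1"

```text
time_s: 25.9
tool_pos: [0.5484, 0.1588, 0.115]
tool_rot: [180.0, 0.2, -0.3]
force: [1.4, -0.6, -2.0]
grip_width: 0.0419
```

Emit:
drive_tool:
  moves: "0.007 -0.02 0 0 -1; 0.01 -0.03 0 0 -1; 0.01 -0.031 0.04 0 -1; 0.01 -0.031 0.08 0 -1; 0.01 -0.031 0.11 0 -1; 0.01 -0.031 0.122 0 -1; 0.01 -0.031 0.122 0 0.3; 0.01 -0.031 0.122 0 0.3"

```text
time_s: 26.7
tool_pos: [0.5607, 0.1868, -0.0037]
tool_rot: [-180.0, -0.1, -0.4]
force: [0.3, -0.5, 0.3]
grip_width: 0.0508
```

Emit:
drive_tool:
  moves: "0 0 0 0 0.3; 0 0 -0.04 0 0.3; 0 0 -0.08 0 0.3; 0 0 -0.12 0 0.5; -0.02 0.05 -0.14 0 1; -0.04 0.1 -0.14 0 1; -0.06 0.15 -0.14 0 1; -0.07 0.19 -0.14 0 1"

```text
time_s: 27.5
tool_pos: [0.4897, 0.0021, 0.137]
tool_rot: [-179.9, -0.2, -0.3]
force: [1.3, -0.7, 0.3]
grip_width: 0.0843
```

```bash
cat > ck.py <<'E'
from meas import *
import sys
o,im,d=snap('side','ck');P=cloud('side',d)
m=(P[...,2]>.042)&(P[...,2]<.064)&(P[...,0]>.452)&(P[...,0]<.612)&(P[...,1]>.127)&(P[...,1]<.389)&(d>0)
n,l,s,c=cv2.connectedComponentsWithStats(m.astype(np.uint8))
for i in range(1,n):
    if s[i,4]>25: p=P[l==i]; print('inchest',s[i,4],np.round(p.mean(0),3))
E
python3 ck.py;python3 fp.py;python3 -c "
from h import *
go(.45,-.234,.119,0)"
```

```text
inchest 67 [0.566 0.177 0.05 ]
276 0.057 [[0.427, -0.255], [0.481, -0.216]] [ 0.454 -0.235  0.056] 88.3362808227539
341 0.057 [[0.424, -0.351], [0.478, -0.31]] [ 0.451 -0.331  0.057] 87.09625244140625
d [-0.035  0.23   0.018] turn -1.0 t 27.6 pose [ 0.489  -0.0043  0.1371] [ 1.8e+02 -1.0e-01 -1.0e+00] F [ 0.7 -0.3 -0.3] w 0.0862
```

Emit:
drive_tool:
  moves: "-0.008 0.04 0 0 1; -0.016 0.085 0 0 1; -0.024 0.13 0 0 1; -0.032 0.175 0 0 1; -0.040 0.215 0 0 1; -0.040 0.230 0 0 1; -0.040 0.230 0.02 0 1; -0.040 0.230 0.04 0 1"

```text
time_s: 28.4
tool_pos: [0.4499, -0.2274, 0.0966]
tool_rot: [180.0, -0.2, -0.5]
force: [1.0, 0.2, -1.0]
grip_width: 0.0869
```

```bash
python3 -c "
from h import *
read_camera('top');read_camera('top');go(.449,-.2335,0,0)"
```

```text
d [0.002 0.008 0.094] turn -0.4 t 28.5 pose [ 0.4473 -0.2256  0.0942] [-179.9    0.2   -0.4] F [-0.2  0.1 -0.3] w 0.0871
```

Emit:
drive_tool:
  moves: "0.001 0.006 0.03 0 1; 0.001 0.006 0.065 0 1; 0.001 0.006 0.095 0 1; 0.001 0.006 0.095 0 1; 0.001 0.006 0.095 0 -1; 0.001 0.006 0.095 0 -1; 0.001 0.006 0.095 0 -1; 0.001 0.006 0.095 0 -1"

```text
time_s: 29.3
tool_pos: [0.4506, -0.2325, 0.0019]
tool_rot: [180.0, -0.2, -0.4]
force: [-0.4, -0.5, 0.3]
grip_width: 0.0629
```

Emit:
drive_tool:
  moves: "0 0 0 0 -1; 0 0 0 0 -1; 0 0 0 0 -1; 0 0 0 0 -1; 0 0 0 0 -1; 0 0 -0.03 0 -1; 0 0 -0.07 0 -1; 0 0 -0.12 0 -1"

```text
time_s: 30.1
tool_pos: [0.4472, -0.2315, 0.1197]
tool_rot: [-180.0, 0.3, -0.4]
force: [1.7, 0.5, -2.1]
grip_width: 0.0419
```

```bash
python3 -c "
from h import *
read_camera('top');read_camera('top');go(.557,.328,.12,0)"
```

```text
d [ 0.099 -0.563  0.006] turn -0.4 t 30.2 pose [ 0.4536 -0.2343  0.1263] [179.9  -0.6  -0.4] F [ 1.3 -0.1 -2.5] w 0.0417
```

Emit:
drive_tool:
  moves: "0.003 -0.015 0 0 -1; 0.010 -0.05 0 0 -1; 0.018 -0.095 0 0 -1; 0.027 -0.14 0 0 -1; 0.036 -0.185 0 0 -1; 0.045 -0.23 0 0 -1; 0.054 -0.275 0 0 -1; 0.063 -0.32 0 0 -1"

```text
time_s: 31.0
tool_pos: [0.5136, 0.0889, 0.1189]
tool_rot: [180.0, 0.1, -0.4]
force: [0.9, -0.6, -1.3]
grip_width: 0.0418
```

Emit:
drive_tool:
  moves: "0.009 -0.045 0 0 -1; 0.018 -0.09 0 0 -1; 0.027 -0.135 0 0 -1; 0.036 -0.18 0 0 -1; 0.042 -0.215 0 0 -1; 0.045 -0.235 0 0 -1; 0.045 -0.241 0 0 -1; 0.045 -0.241 0.03 0 -1"

```text
time_s: 31.8
tool_pos: [0.5635, 0.33, 0.0929]
tool_rot: [-179.8, -0.3, -0.3]
force: [0.7, 0.3, -2.8]
grip_width: 0.0416
```

```bash
python3 -c "
from h import *
read_camera('top');read_camera('top');go(.557,.328,-.004,0)"
```

```text
d [-0.    -0.004  0.089] turn -0.5 t 31.9 pose [0.558  0.3246 0.0854] [179.6   0.4  -0.5] F [-0.8 -1.5 -4.6] w 0.0415
```

Emit:
drive_tool:
  moves: "0 0 0.03 0 -1; 0 0 0.06 0 -1; 0 0 0.085 0 -1; 0 0 0.093 0 -1; 0 0 0.093 0 -1; 0 0 0.093 0 0.3; 0 0 0.093 0 0.3; 0 0 0.093 0 0.3"

```text
time_s: 32.7
tool_pos: [0.5624, 0.3287, -0.0007]
tool_rot: [-179.9, -0.1, -0.4]
force: [-0.1, -0.5, 0.2]
grip_width: 0.0545
```

Emit:
drive_tool:
  moves: "0 0 0 0 0.3; 0 0 -0.04 0 0.3; 0 0 -0.08 0 0.3; 0 0 -0.12 0 0.5; -0.01 0.045 -0.13 0 1; -0.02 0.09 -0.13 0 1; -0.03 0.135 -0.13 0 1; -0.04 0.18 -0.13 0 1"

```text
time_s: 33.5
tool_pos: [0.5198, 0.1466, 0.1282]
tool_rot: [-180.0, -0.1, -0.4]
force: [-0.1, -0.5, 0.7]
grip_width: 0.0848
```

Emit:
drive_tool:
  moves: "-0.01 0.045 0 0 1; -0.02 0.09 0 0 1; -0.03 0.135 0 0 1; -0.04 0.18 0 0 1; -0.05 0.225 0 0 1; -0.06 0.27 0 0 1; -0.065 0.315 0 0 1; -0.069 0.350 0 0 1"

```text
time_s: 34.3
tool_pos: [0.4481, -0.2042, 0.1284]
tool_rot: [-180.0, -0.1, -0.5]
force: [0.5, 0.1, 0.0]
grip_width: 0.0871
```

```bash
python3 ck.py; python3 fp.py;python3 -c "
from h import *
go(.446,-.329,0,0)"
```

```text
345 0.057 [[0.424, -0.351], [0.478, -0.312]] [ 0.451 -0.332  0.057] 85.21208190917969
d [0.    0.121 0.129] turn -0.9 t 34.4 pose [ 0.4473 -0.2073  0.1285] [ 1.799e+02 -1.000e-01 -9.000e-01] F [-0.  -0.2  1.1] w 0.0871
```

Emit:
drive_tool:
  moves: "0 0.03 0 0 1; 0 0.07 0 0 1; 0 0.11 0 0 1; 0 0.124 0 0 1; 0 0.124 0.03 0 1; 0 0.124 0.05 0 1; 0 0.124 0.06 0 1; 0 0.124 0.06 0 1"

```text
time_s: 35.2
tool_pos: [0.4474, -0.324, 0.0664]
tool_rot: [-179.9, 0.1, -0.3]
force: [-0.0, 0.5, 0.2]
grip_width: 0.0869
```

```bash
python3 ck.py; python3 -c "
from h import *
go(.446,-.3295,0,0)"
```

```text
inchest 76 [0.556 0.32  0.05 ]
d [-0.002  0.005  0.068] turn -0.3 t 35.25 pose [ 0.4481 -0.3247  0.0676] [-180.     0.    -0.3] F [-0.2  0.1  0.2] w 0.0872
```

Emit:
drive_tool:
  moves: "-0.001 0.004 0.03 0 1; -0.001 0.004 0.06 0 1; -0.001 0.004 0.068 0 1; -0.001 0.004 0.068 0 -1; -0.001 0.004 0.068 0 -1; -0.001 0.004 0.068 0 -1; -0.001 0.004 0.068 0 -1; -0.001 0.004 0.068 0 -1"

```text
time_s: 36.05
tool_pos: [0.4474, -0.3295, 0.0003]
tool_rot: [180.0, -0.1, -0.4]
force: [-0.6, -0.0, -0.0]
grip_width: 0.0549
```

Emit:
drive_tool:
  moves: "0 0 0 0 -1; 0 0 0 0 -1; 0 0 0 0 -1; 0 0 0 0 -1; 0 0 -0.02 0 -1; 0 0 -0.05 0 -1; 0 0 -0.09 0 -1; 0 0 -0.12 0 -1"

```text
time_s: 36.85
tool_pos: [0.4465, -0.3294, 0.1208]
tool_rot: [180.0, 0.0, -0.4]
force: [1.1, -0.6, -2.0]
grip_width: 0.0418
```

```bash
python3 ck.py; python3 -c "
from h import *
read_camera('top');go(.483,.328,.12,0)"
```

```text
inchest 68 [0.554 0.32  0.05 ]
d [ 0.029 -0.659  0.002] turn -0.4 t 36.95 pose [ 0.449  -0.3311  0.1232] [179.9  -0.4  -0.4] F [-0.4 -0.3 -1.6] w 0.0416
```

Emit:
drive_tool:
  moves: "0.001 -0.015 0 0 -1; 0.003 -0.05 0 0 -1; 0.005 -0.095 0 0 -1; 0.007 -0.14 0 0 -1; 0.010 -0.185 0 0 -1; 0.012 -0.23 0 0 -1; 0.014 -0.275 0 0 -1; 0.017 -0.32 0 0 -1"

```text
time_s: 37.75
tool_pos: [0.4644, -0.0075, 0.118]
tool_rot: [-180.0, 0.1, -0.4]
force: [0.5, 0.4, -3.2]
grip_width: 0.0416
```

Emit:
drive_tool:
  moves: "0.002 -0.045 0 0 -1; 0.005 -0.09 0 0 -1; 0.007 -0.135 0 0 -1; 0.010 -0.18 0 0 -1; 0.012 -0.225 0 0 -1; 0.014 -0.27 0 0 -1; 0.016 -0.31 0 0 -1; 0.018 -0.335 0 0 -1"

```text
time_s: 38.55
tool_pos: [0.4838, 0.329, 0.1169]
tool_rot: [180.0, 0.2, -0.2]
force: [-0.4, 0.7, -2.1]
grip_width: 0.0421
```

```bash
python3 -c "
from h import *
read_camera('top');read_camera('top');go(.482,.328,-.004,0)"
```

```text
d [-0.001  0.002  0.121] turn 0.0 t 38.65 pose [0.4835 0.3301 0.1168] [180.    0.2   0. ] F [-0.3 -0.3 -2.4] w 0.0418
```

Emit:
drive_tool:
  moves: "-0.001 0.001 0.03 0 -1; -0.001 0.001 0.07 0 -1; -0.001 0.001 0.11 0 -1; -0.001 0.001 0.121 0 -1; -0.001 0.001 0.121 0 -1; -0.001 0.001 0.121 0 0.3; -0.001 0.001 0.121 0 0.3; -0.001 0.001 0.121 0 0.3"

```text
time_s: 39.45
tool_pos: [0.4863, 0.3251, -0.0001]
tool_rot: [-179.9, -0.1, -0.4]
force: [-0.1, 0.3, -0.3]
grip_width: 0.0544
```

Emit:
drive_tool:
  moves: "0 0 0 0 0.3; 0 0 -0.04 0 0.3; 0 0 -0.08 0 0.3; 0 0 -0.12 0 0.5; 0.01 0.045 -0.14 0 1; 0.03 0.09 -0.14 0 1; 0.05 0.135 -0.14 0 1; 0.06 0.175 -0.14 0 1"

```text
time_s: 40.25
tool_pos: [0.5457, 0.1464, 0.1397]
tool_rot: [-180.0, -0.2, -0.5]
force: [0.5, -1.0, -1.2]
grip_width: 0.0846
```

```bash
cat > p3.py <<'E'
from meas import *
for n in('side','top'):
    o,im,d=snap(n);P=cloud(n,d);h=cv2.cvtColor(im,cv2.COLOR_RGB2HSV)
    m=(P[...,2]>.038)&(P[...,2]<.053)&(P[...,0]>.56)&(P[...,0]<.78)&(P[...,1]>-.1)&(P[...,1]<.1)&(d>0)&(h[...,1]<90)
    k,l,s,c=cv2.connectedComponentsWithStats(m.astype(np.uint8))
    for i in range(1,k):
        if s[i,4]>40: p=P[l==i]; print(n,s[i,4],np.round(p.mean(0),3),cv2.minAreaRect(p[:,:2].astype(np.float32)))
E
python3 p3.py; python3 ck.py;python3 -c "
from h import *
go(.667,-.024,.12,26.9)"
```

```text
side 169 [ 0.69  -0.053  0.044] ((0.6925175786018372, -0.04950139299035072), (0.06157774105668068, 0.04290272295475006), 23.827682495117188)
top 253 [ 0.688 -0.047  0.046] ((0.6889341473579407, -0.046059899032115936), (0.058805350214242935, 0.042049769312143326), 24.750648498535156)
inchest 117 [0.566 0.318 0.049]
inchest 117 [0.489 0.314 0.05 ]
inchest 109 [0.561 0.18  0.051]
d [0.124 0.167 0.02 ] turn -27.7 t 40.4 pose [0.5453 0.145  0.1393] [ 1.8e+02 -1.0e-01 -8.0e-01] F [-0.4  0.2  0.1] w 0.0863
```

Prism3 has been knocked: both cameras now put it at about (0.690, -0.048), yaw 24.7°, near the flask. I'll check the flask's position before planning the grasp.

```bash
python3 - <<'E'
from h import *
for n in('side','top'):
    o,im,d=snap(n,'f'+n);P=cloud(n,d)
    w=(P[...,0]>.68)&(P[...,0]<.79)&(P[...,1]>-.2)&(P[...,1]<-.085)&(d>0)
    for a,b in((.01,.03),(.03,.06),(.06,.09),(.09,.13)):
        m=w&(P[...,2]>a)&(P[...,2]<b)
        if m.sum()>5: p=P[m];print(n,a,m.sum(),np.round(p.min(0),3),np.round(p.max(0),3))
    for q in pinpoint(n,'flask'): print(q['uv'],round(q['conf'],2),[w2p(n,(x,y,0)) for x,y in((.735,-.14),)])
E
```

```text
side 0.01 62 [ 0.702 -0.165  0.01 ] [ 0.718 -0.119  0.03 ]
side 0.03 91 [ 0.707 -0.165  0.03 ] [ 0.726 -0.129  0.06 ]
side 0.06 43 [ 0.718 -0.157  0.06 ] [ 0.728 -0.134  0.09 ]
side 0.09 40 [ 0.722 -0.152  0.09 ] [ 0.739 -0.126  0.115]
[348.6, 241.9] 0.48 [(np.float64(348.9593180589254), np.float64(242.82171948974897))]
top 0.01 125 [ 0.697 -0.176  0.01 ] [ 0.783 -0.103  0.03 ]
top 0.03 145 [ 0.704 -0.169  0.03 ] [ 0.754 -0.113  0.06 ]
top 0.06 61 [ 0.715 -0.159  0.06 ] [ 0.74  -0.122  0.09 ]
top 0.09 95 [ 0.719 -0.155  0.091] [ 0.746 -0.125  0.118]
[291.2, 147.2] 0.9 [(np.float64(292.4808125435825), np.float64(144.4957894794978))]
```

The flask stands at (0.733, -0.140), almost in line with the jaw axis. I'll offset the grasp 16 mm away from it so the gripper body clears the stopper.

Emit:
drive_tool:
  moves: "0.02 0.02 0 -4 1; 0.04 0.05 0 -8 1; 0.06 0.08 0 -12 1; 0.08 0.11 0 -16 1; 0.105 0.14 0 -20 1; 0.13 0.165 0 -24 1; 0.1405 0.1766 0 -25.5 1; 0.1405 0.1766 0.02 -25.5 1"

```text
time_s: 41.4
tool_pos: [0.6868, -0.0304, 0.1207]
tool_rot: [179.8, -0.3, 25.1]
force: [-0.4, 0.4, 0.1]
grip_width: 0.087
```

```bash
python3 p3.py; python3 -c "
from h import *
o,im,d=snap('wrist');go(.683,-.0335,-.010,24.7)
cv2.imwrite('pics/v10.png',im[:,:,::-1])"
```

```text
side 173 [ 0.69  -0.053  0.044] ((0.6925790309906006, -0.0491931177675724), (0.06251765787601471, 0.04232048615813255), 25.544048309326172)
top 224 [ 0.685 -0.048  0.046] ((0.6854063868522644, -0.047318585216999054), (0.053343094885349274, 0.0418962761759758), 23.655914306640625)
d [-0.002  0.007  0.127] turn 0.6 t 41.55 pose [ 0.6822 -0.0263  0.1167] [-179.9    0.2   25.3] F [-1.   0.2  0. ] w 0.0871
```

View pics/v10.png

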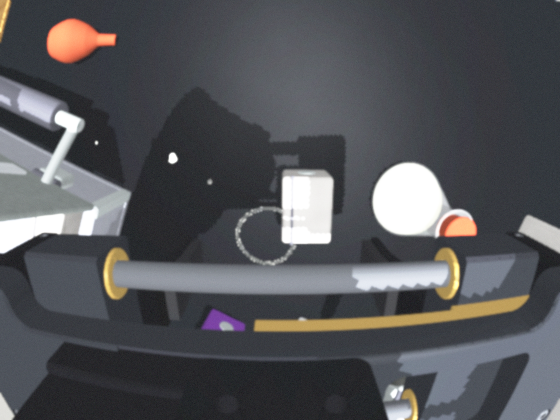

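The grey prism is at (305,205), right of the jaw centre as planned, with the flask stopper at (458,230). Going down.

Emit:
drive_tool:
  moves: "-0.001 0.004 0.02 0 1; -0.001 0.004 0.05 0 1; -0.001 0.004 0.08 0 1; -0.001 0.004 0.11 0 1; -0.001 0.004 0.126 0 1; -0.001 0.004 0.126 0 -1; -0.001 0.004 0.126 0 -1; -0.001 0.004 0.126 0 -1"

```text
time_s: 42.35
tool_pos: [0.686, -0.0325, -0.0051]
tool_rot: [179.9, -0.2, 25.1]
force: [0.2, -0.7, -0.9]
grip_width: 0.0705
```

Emit:
drive_tool:
  moves: "0 0 0 0 -1; 0 0 0 0 -1; 0 0 0 0 -1; 0 0 0 0 -1; 0 0 0 0 -1; 0 0 0 0 -1; 0 0 0 0 -1; 0 0 0 0 -1"

```text
time_s: 43.15
tool_pos: [0.6852, -0.0336, -0.0063]
tool_rot: [179.9, -0.1, 25.1]
force: [0.9, -3.9, 6.6]
grip_width: 0.0419
```

Emit:
drive_tool:
  moves: "0 -0.005 -0.03 0 -1; 0 -0.01 -0.07 0 -1; 0 -0.01 -0.11 0 -1; 0 -0.01 -0.14 0 -1; 0 -0.01 -0.14 0 -1; 0 -0.01 -0.14 0 -1; 0 -0.01 -0.14 0 -1; 0 -0.01 -0.14 0 -1"

```text
time_s: 43.95
tool_pos: [0.6782, -0.023, 0.1298]
tool_rot: [-179.9, 0.2, 25.1]
force: [-0.3, 0.9, -3.3]
grip_width: 0.0416
```

```bash
python3 -c "
from h import *
read_camera('top');go(.486,.188,.13,0)"
```

```text
d [-0.085 -0.273  0.001] turn 25.1 t 44.0 pose [ 0.6785 -0.0231  0.1302] [-179.9    0.2   25.1] F [-0.4  0.9 -2.2] w 0.0418
```

Emit:
drive_tool:
  moves: "-0.041 -0.019 0 3 -1; -0.082 -0.038 0 7 -1; -0.122 -0.057 0 11 -1; -0.163 -0.076 0 15 -1; -0.152 -0.116 0 19 -1; -0.136 -0.158 0 23 -1; -0.117 -0.198 0 25 -1; -0.101 -0.235 0 25 -1"

```text
time_s: 44.8
tool_pos: [0.4879, 0.1485, 0.1322]
tool_rot: [-180.0, 0.0, 0.1]
force: [0.1, -0.3, -2.9]
grip_width: 0.0414
```

```bash
python3 -c "
from h import *
read_camera('top');read_camera('top');read_camera('top');go(.487,.188,-.001,0)"
```

```text
d [ 0.    -0.038  0.133] turn 0.5 t 44.95 pose [0.4875 0.1497 0.1317] [1.8e+02 1.0e-01 5.0e-01] F [-0.2 -0.8 -2.5] w 0.042
```

Emit:
drive_tool:
  moves: "0 -0.02 0 0 -1; 0 -0.038 0 0 -1; 0 -0.038 0.03 0 -1; 0 -0.038 0.07 0 -1; 0 -0.038 0.11 0 -1; 0 -0.038 0.132 0 -1; 0 -0.038 0.132 0 -1; 0 -0.038 0.132 0 0.3"

```text
time_s: 45.75
tool_pos: [0.4888, 0.184, 0.0003]
tool_rot: [180.0, 0.0, 0.1]
force: [1.0, 0.6, 0.1]
grip_width: 0.045
```

Emit:
drive_tool:
  moves: "0 0 0 0 0.3; 0 0 0 0 0.3; 0 0 -0.04 0 0.3; 0 0 -0.08 0 0.3; 0 0 -0.12 0 0; 0 0.04 -0.14 0 -0.2; 0 0.08 -0.16 0 -0.2; 0 0.12 -0.18 0 -0.2"

```text
time_s: 46.55
tool_pos: [0.4891, 0.0632, 0.1824]
tool_rot: [-179.9, -0.1, 0.2]
force: [0.1, -0.2, 0.7]
grip_width: 0.0369
```

```bash
python3 cl.py; python3 ck.py; python3 -c "
from h import *
o,im,d=snap('wrist','w11');go(.6,.07,.33,90)
for q in pinpoint('side','lid_bar'):print(q)
s=cv2.imread('pics/ck.png');cv2.imwrite('pics/v11.png',np.hstack([cv2.resize(s[80:230,190:330],(400,430)),cv2.resize(im[:,:,::-1],(400,430))]))"
```

```text
[348.5, 243.3] 0.82 [ 0.626 -0.337  0.15 ]
inchest 110 [0.566 0.32  0.049]
inchest 114 [0.488 0.315 0.049]
inchest 108 [0.561 0.18  0.05 ]
inchest 116 [0.485 0.179 0.05 ]
d [ 0.111 -0.006 -0.148] turn -90.0 t 46.75 pose [0.4895 0.0639 0.1818] [-1.799e+02 -1.000e-01 -0.000e+00] F [ 0.4  0.6 -0.9] w 0.0352
```

View pics/v11.png

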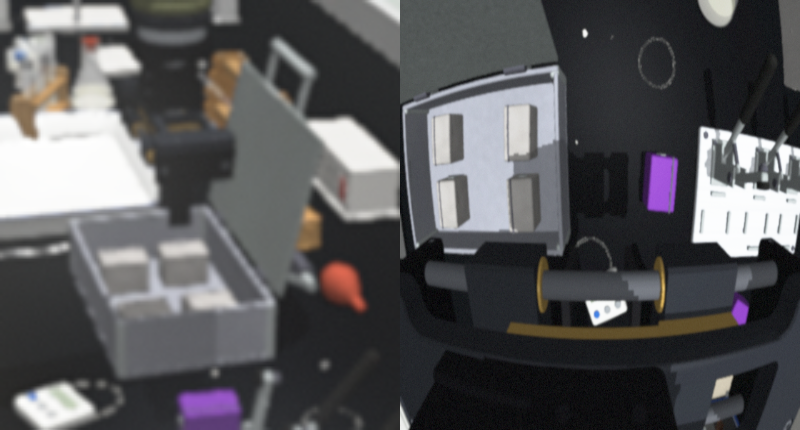

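All four prisms stand in the chest (tops at z 0.05), the lid is open and the clamps are released. Next I shut the lid by pinching the bar again.

Emit:
drive_tool:
  moves: "0 0 -0.03 -8 -0.2; 0 0 -0.06 -16 -0.2; 0 0 -0.09 -24 -0.2; 0 0 -0.12 -32 -0.2; 0.02 0 -0.15 -40 -0.2; 0.04 0 -0.17 -48 -0.2; 0.06 0 -0.19 -56 -0.2; 0.08 0 -0.20 -64 -0.2"

```text
time_s: 47.6
tool_pos: [0.5699, 0.0673, 0.3814]
tool_rot: [180.0, -0.1, 64.7]
force: [-0.6, -0.4, -0.2]
grip_width: 0.035
```

Emit:
drive_tool:
  moves: "0 0 0 -8 -0.2; 0 0 0 -16 -0.2; 0 0 0 -24 -0.2; 0 0 0 -26 -0.2; 0 0 0 -26 -0.2; 0 0 0 -26 -0.2; 0 0 0 -26 -0.2; 0 0 0 -26 -0.2"

```text
time_s: 48.4
tool_pos: [0.5688, 0.0649, 0.3804]
tool_rot: [-180.0, -0.0, 90.1]
force: [0.3, -0.5, 0.2]
grip_width: 0.0351
```

```bash
python3 -c "
from h import *
go(.674,.256,.38,90)"
```

```text
d [0.191 0.106 0.   ] turn 0.1 t 48.4 pose [0.5688 0.0649 0.3804] [-180.    -0.    90.1] F [ 0.3 -0.5  0.2] w 0.0351
```

Emit:
drive_tool:
  moves: "0.035 0.02 0 0 -0.2; 0.07 0.04 0 0 -0.2; 0.105 0.06 0 0 -0.2; 0.14 0.08 0 0 -0.2; 0.17 0.095 0 0 -0.2; 0.191 0.106 0 0 -0.2; 0.191 0.106 0 0 -0.2; 0.191 0.106 0 0 -0.2"

```text
time_s: 49.2
tool_pos: [0.6745, 0.2557, 0.3797]
tool_rot: [-179.9, 0.1, 90.1]
force: [0.2, -0.0, -0.6]
grip_width: 0.0352
```

```bash
python3 -c "
from h import *
o,im,d=snap('wrist','w12');go(.674,.256,.258,90)
for q in pinpoint('wrist','lid_bar'):
  u,v=map(int,q['uv']);print(q,wray(q['uv'],o,.306))
for v in (160,190,215): print([(u,np.round(wray((u,v),o,depth=d[v,u]),3).tolist()) for u in range(260,300,6)])
"
```

```text
d [ 0.001 -0.001  0.123] turn 0.0 t 49.25 pose [0.6745 0.2547 0.3806] [1.8e+02 1.0e-01 9.0e+01] F [ 0.5 -0.4 -0.3] w 0.0349
{'uv': [289.6, 202.8], 'conf': 0.62} [0.68163667 0.26020224 0.306     ]
[(260, [0.651, 0.287, 0.212]), (266, [0.659, 0.29, 0.248]), (272, [0.666, 0.292, 0.262]), (278, [0.669, 0.272, 0.075]), (284, [0.677, 0.297, 0.309]), (290, [0.682, 0.297, 0.308]), (296, [0.7, 0.264, 0.0])]
[(260, [0.65, 0.251, 0.205]), (266, [0.659, 0.259, 0.244]), (272, [0.666, 0.262, 0.261]), (278, [0.669, 0.225, 0.074]), (284, [0.677, 0.272, 0.309]), (290, [0.682, 0.272, 0.309]), (296, [0.701, 0.21, -0.001])]
[(260, [0.649, 0.22, 0.2]), (266, [0.658, 0.23, 0.238]), (272, [0.665, 0.237, 0.261]), (278, [0.669, 0.164, 0.001]), (284, [0.677, 0.25, 0.308]), (290, [0.682, 0.25, 0.308]), (296, [0.701, 0.164, 0.001])]
```

Emit:
drive_tool:
  moves: "0 0.005 0.03 0 -0.2; 0 0.005 0.07 0 -0.2; 0 0.005 0.105 0 -0.2; 0 0.005 0.124 0 -0.2; 0 0.005 0.124 0 -0.2; 0 0.005 0.124 0 -1; 0 0.005 0.124 0 -1; 0 0.005 0.124 0 -1"
  grip_force: 25

```text
time_s: 50.1
tool_pos: [0.6804, 0.2557, 0.2589]
tool_rot: [179.8, -0.1, 90.1]
force: [-1.1, -0.3, 0.8]
grip_width: 0.0183
```

Emit:
drive_tool:
  moves: "0 0 0 0 -1; 0 0 0 0 -1; 0 0 0 0 -1; 0 0 0 0 -1; 0 0 0 0 -1; 0 0 0 0 -1; 0 0 0 0 -1; 0 0 0 0 -1"

```text
time_s: 50.9
tool_pos: [0.6786, 0.2558, 0.2584]
tool_rot: [-180.0, -0.0, 90.1]
force: [-6.0, -1.4, 6.0]
grip_width: 0.0111
```

```bash
python3 -c "
from h import *
go(.674,.256,.258,90)
t0=np.pi/2+np.arctan2(.0575,.225)
for t in list(np.arange(t0,0,-.1))+[0]: print(round(t,2), round(-.232*np.cos(t)+.232*np.cos(t0),3), round(-.232*np.sin(t)+.232*np.sin(t0),3))
"
```

```text
d [ 0.    -0.005  0.   ] turn 0.1 t 50.9 pose [0.6786 0.2558 0.2584] [-180.    -0.    90.1] F [-6.  -1.4  6. ] w 0.0111
1.82 0.0 0.0
1.72 -0.023 -0.005
1.62 -0.046 -0.007
1.52 -0.069 -0.007
1.42 -0.092 -0.005
1.32 -0.115 -0.0
1.22 -0.137 0.007
1.12 -0.158 0.016
1.02 -0.179 0.027
0.92 -0.198 0.04
0.82 -0.216 0.055
0.72 -0.232 0.072
0.62 -0.246 0.09
0.52 -0.259 0.109
0.42 -0.269 0.13
0.32 -0.278 0.152
0.22 -0.284 0.174
0.12 -0.288 0.197
0.02 -0.289 0.22
0 -0.289 0.225
```

Emit:
drive_tool:
  moves: "0 -0.023 -0.005 0 -1; 0 -0.046 -0.007 0 -1; 0 -0.069 -0.007 0 -1; 0 -0.092 -0.005 0 -1; 0 -0.115 0 0 -1; 0 -0.137 0.007 0 -1; 0 -0.158 0.016 0 -1; 0 -0.179 0.027 0 -1"

```text
time_s: 51.7
tool_pos: [0.5019, 0.2537, 0.2308]
tool_rot: [179.7, 0.0, 90.0]
force: [2.6, -3.8, -0.3]
grip_width: 0.0114
```

Emit:
drive_tool:
  moves: "0 -0.019 0.013 0 -1; 0 -0.037 0.028 0 -1; 0 -0.053 0.045 0 -1; 0 -0.067 0.063 0 -1; 0 -0.080 0.082 0 -1; 0 -0.090 0.103 0 -1; 0 -0.099 0.125 0 -1; 0 -0.105 0.147 0 -1"

```text
time_s: 52.5
tool_pos: [0.3963, 0.2535, 0.0822]
tool_rot: [179.9, 0.1, 90.1]
force: [2.7, -4.2, -0.1]
grip_width: 0.011
```

Emit:
drive_tool:
  moves: "0 -0.003 0.015 0 -1; 0 -0.004 0.030 0 -1; 0 -0.005 0.045 0 -1; 0 -0.005 0.051 0 -1; 0 -0.005 0.051 0 -1; 0 -0.005 0.051 0 -0.2; 0 -0.005 0.051 0 -0.2; 0 -0.005 0.051 0 -0.2"

```text
time_s: 53.3
tool_pos: [0.3909, 0.2556, 0.0318]
tool_rot: [180.0, -0.0, 90.1]
force: [-0.2, -0.1, 0.1]
grip_width: 0.0278
```

Emit:
drive_tool:
  moves: "0 -0.005 0.051 0 -0.2; 0 0 0 0 -0.2; 0 0 0 0 -0.2; 0 0 -0.03 0 -0.2; 0 0 -0.07 0 -0.2; 0 0 -0.11 0 -0.2; 0 0 -0.15 0 -0.2; 0 0 -0.15 0 -0.2"

```text
time_s: 54.1
tool_pos: [0.3938, 0.2579, 0.1878]
tool_rot: [179.5, -0.5, 90.1]
force: [-0.5, 0.2, 0.2]
grip_width: 0.0346
```

My last call began with a stray 51 mm downward row, which was a slip of mine. I'll check the whole scene.

```bash
python3 cl.py; python3 - <<'E'
from meas import *
o,im,d=snap('wrist');
for v,u in ((150,281),(190,281),(150,380),(150,440),(190,440),(80,440)): print(np.round(wray((u,v),o,depth=d[v,u]),3))
o,im,d=snap('top','t13');P=cloud('top',d)
go(.39,.25,.2,90)
for u,v in ((200,200),(205,220),(205,180)): print('lid',np.round(P[v,u],3))
s=cv2.imread('pics/cl.png')
cv2.imwrite('pics/v12.png',np.hstack([cv2.resize(s[100:400,130:430],(450,450)),cv2.resize(im[100:330,70:300,::-1],(350,450))]))
E
```

```text
[344.8, 244.5] 0.92 [ 0.619 -0.332  0.145]
[0.391 0.304 0.086]
[0.391 0.267 0.087]
[0.484 0.305 0.08 ]
[0.548 0.308 0.08 ]
[0.551 0.268 0.081]
[0.545 0.378 0.081]
d [-0.005  0.    -0.019] turn 0.1 t 54.3 pose [0.3899 0.2549 0.1806] [-179.9    0.    90.1] F [-0.8  0.7 -0.5] w 0.0349
lid [0.542 0.135 0.081]
lid [0.483 0.12  0.079]
lid [0.602 0.122 0.081]
```

View pics/v12.png

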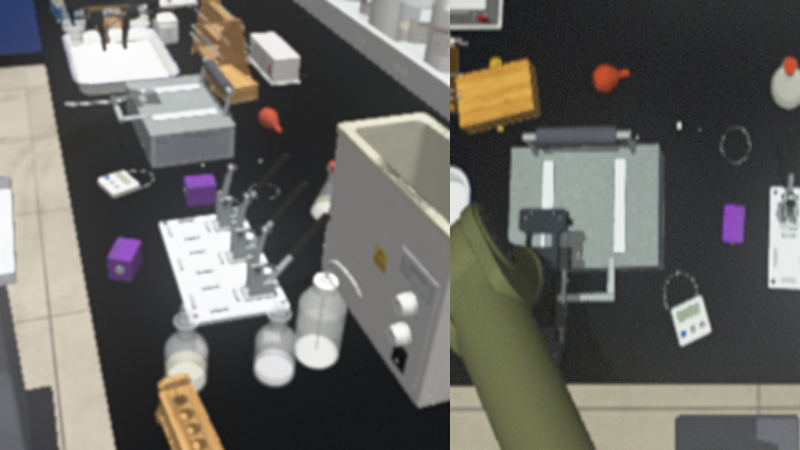

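The lid is flat (z 0.080–0.081), the nests are empty, all three handles are back, and every bottle and the flask is upright. The gripper is clear, so I hand in.

```bash
python3 -c "
from cell import *
print(sign_off())"
```

```text
the job is handed in; nothing more can be done
None
```

The job is done and handed in at about 54 s. The lid was swung open and stayed open, and all three clamps were flipped to released. All four prisms went into the chest (three from the fixture plus the grey loose one), and the lid was then shut. I left the purple blocks alone.

**Last checks:**
- **Prisms:** before closing, all four stood in the chest with their tops at z ≈ 0.05.
- **Lid:** its top reads flat at 0.080–0.081 m, and the bar is back at its starting height.
- **Clamps and bystanders:** the side picture shows the three handles back, and the bottles and flask upright.
- **Robot:** the gripper is open and clear of everything.

**What went wrong or disagreed:**
- **Finger length:** the first three pinches at the bar missed. The fingertips sit about 30 mm higher than the reported TCP, going by side-camera depth and contact with the bar, so I corrected for that from then on.
- **Knocked prism:** the loose prism was shifted about 3 cm during the run. I measured it again and gripped it off-centre to keep clear of the flask.
- **Stray row:** after I let go of the shut lid, one wrongly written row sent the gripper briefly downward. The pictures afterwards showed no effect, but I have no force reading from that moment.

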